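# Hook a broken-tabbed filter slide out of a photometer to its stop

### The arm

A 6-joint arm with a two-finger parallel gripper is mounted at the origin on a cart in front of the work surface, level with it; the furniture and walls round the work are solid. World frame = base frame: x ahead of the robot, y to its left, z up, the work surface at z = 0. Lengths are in mm, angles in rad, forces in N, time in s.
With the tool pointing down it reaches from about 350 to 975 mm from the base axis. Payload 7.1 kg.
Tool frame: the origin (TCP) lies at the very end of the fingers, on their centre line; the grasp point (between the pads) lies 19 mm behind it; z points along the fingers, x is the direction in which the jaws open and shut, and the axes are right-handed (so a half turn about z gives the same grasp; the last joint's range is limited). The gripper opens to 88 mm and grips with 3 to 60 N. Pads are 20 mm wide; open, the fingers measure 115 mm over their backs; the gripper's body (75 mm by 178 mm) begins 61 mm behind the grasp point.
Start: joints at [1.143, 0.423, 1.63, -0, 1.089, -0.019], TCP at [248.41, 573.495, 222.675] pointing down, gripper open.
Joint ranges: [-3, 3], [-0.9, 2.11], [0.09, 2.58], [-1.31, 4.45], [0.11, 2.69], [-2.54, 2.54]. Speed limits (rad/s): [2.39, 2.39, 3.01, 3.14, 3.14, 3.14].

### API

Orientations are given as a rotation vector (axis times angle).
In Python, from workcell import ctrl gives the robot as it stands. The module is installed in compiled form; this text tells all that it offers.
- The arm moves only by the tool move_arm, never from a script. Its argument "motion" is a list of rows, each a list of 2 entries, a list of its own where there are three numbers: the shift along the tool's x, y, z normalised to -1 to 1, where 1 is 150 mm, then the turn, a rotation vector about the tool's x, y, z normalised to -1 to 1, where 1 is 60 degrees. In form: [[[x, y, z], [rx, ry, rz]], ...]. A call has exactly 5 rows; each row is the pose to reach, as a shift and turn from the pose commanded when the call began, along the tool's axes at that moment; what a row does not reach only later rows make up. A row lasts 1/8 s, in which the tool goes at most 62.5 mm and 10.7 degrees, less where a joint would pass 70% of its speed; a pose out of reach is approached as far as the arm can. A call with a number of a shift or a turn outside -1 to 1 is refused whole. A call with a gripper value outside its range is refused whole. "gripper" is the opening, from 0 (shut) to 1 (fully open), set as the call begins (left out, the last holds). The fingers move at their own pace and stop on an object; the grip force is fixed at half the most. Time passes only in rows, so rows that repeat a pose let the fingers close, or fill a call up. It gives the time, the measured TCP pose, the force and the opening at its end, in the units of the state.
- ctrl.get_obs(): the state, without advancing time (a new reading comes with each control period).
- ctrl.get_image(name): name is "scene" or "top" or "wrist"; returns a dict with "pixels" (420x560x3 uint8, red, green, blue), "camera_matrix" (3x3 intrinsics, pixels), "R" (3x3) and "t" (3): a world point X has camera coordinates R X + t; the wrist camera has in their place "mount" (4x4, takes a point from camera to tool coordinates, whose origin is the TCP and whose axes are the tool frame's). Camera axes: x right, y down, z forward; pixel columns grow to the right and rows downward; lengths in mm; the calibration is good to about 2 mm. The wrist camera is an equidistant fisheye: a pixel r from the principal point sees the ray r / f radians off the axis. A picture is of the moment at which its call begins: read the wrist's pose just before it. There is no depth.
- ctrl.close_job(): hands the job in, once; it reports no verdict.
Trained networks look in the newest picture that a camera, given by its name, has taken for a name from the list of things; names that differ only in an ending like _2 or _b are one class to them, and where a whole thing is asked for, a point or a joint stands for the part that bears it (a point fixed in the world has none). Each returns a list of dicts, best first, with "p" (0 to 1); they miss things now and then, are a little off and sometimes report something else, mostly with a low value. They report only what shows in the picture. A call takes as long as a camera call. They do not tell look-alikes from the thing itself.
- ctrl.boxes_of(camera, name): "location" ([x, y, z] in mm, in world coordinates, good to about 4 mm: the middle of the surface that is visible of it).
- ctrl.regions_of(camera, name): "mask" (420x560 bool, what is visible of it).
- ctrl.pinpoint(camera, name): "location" ([x, y, z] in mm, in world coordinates, good to about 4 mm: a listed point, or the origin of a listed thing).
The state is a dict: "t": time; "qpos": joint angles; "qvel": joint speeds; "joint_torque": joint torques, N m; "ee_pos": TCP position; "orientation": TCP orientation; "ft_force": force on the tool from outside, world axes, zero at the start; "moment": the same for the moment, N m; "width": finger opening in mm.
Only numpy, scipy, OpenCV 4.12 (cv2) and the standard library are available. Lean on these libraries where they do the work, as an engineer would, in place of code of your own. Each camera call takes 0.05 s, during which the arm holds its last target.

### The job

The pull tab of the photometer's filter slide has snapped off and the slide sits sunk in its narrow slot. Take the orange hooked pick from the mat, reach into the slot over the slide, drop the hook into the slide's extraction hole and drag the slide out until you feel it come up firmly against its sprung travel stop, so that its blue filter window is left standing clear of the housing. Use no more force than a delicate optical part deserves, touch the instrument with nothing but the pick, lay the pick back on the mat, and leave everything else where it is.

Things in the scene. Friction and masses are not known exactly. Their poses are not given: they have to be found in the camera images.
- photometer: Filter photometer, a fixed box 137 deep (x) x 120 wide x 95 mm high (black cap on top to 108): grey base, black band, pale cover. Origin: centre of its underside, on the bench; x runs level into the housing along the slot, z is up. The slot's aluminium bezel is its foremost face, the plane x = -70 mm. Guides and glass bear at most 18 N from the pick, in any direction.
- slot_mouth (a point): Point in the bezel plane, mid-width of the slot, at the height of the slide's top face (48 mm over the bench); axes as the photometer's. The slot, 28 wide x 22 mm high (39.5 to 61.5 over the bench), runs straight and level along x. The slide lies in it from 42 to 48; above it 13.5 mm is free. Guide lips (48.5 to 51.5) cover the slide's long edges, leaving 20 mm free between them.
- filter_slide: Filter slide: aluminium bar 89 x 23.5 x 6 mm that slides only along the photometer's x, with 3 N of friction, and stays where left. Origin: centre of its extraction hole, at the top face; axes as the photometer's (outward is -x). The hole goes right through, 9 mm along x, 14 along y, with a 5.5 mm web outside it. At the start the origin is 14 to 44 mm inside the bezel plane.
- slide_window (a point): Centre of the slide's round blue filter window, 13 mm across, 22 mm inward (+x) of the slide's origin, on its top face. Axes as the photometer's.
- stop_buffer (a joint): How far the sprung travel stop hidden in the photometer is pressed in, m; 0 while the slide is off it. The stop is set differently on each instrument: it is met with the slide's origin 35 to 53 mm outside the bezel plane. It yields from 5 N of pull on, 1 mm more for every 6 N, and springs back. Firmly against it means pressed in 0.6 mm or more, a pull of about 9 N.
- pick: Hooked pick, 60 g: orange handle with black bands, flat-sided, 80 long (x) x 15 wide (y) x 20 mm high (z). Origin: centre of the handle. A straight steel shaft 3.6 mm thick runs on its axis along +x; at x = 110 mm the hook, equally thick, turns straight down (-z), its round tip 8.3 mm below the shaft's axis. It lies on the mat, handle flat, z up, hook clear of the mat.
- mat: Flat dark teal tool mat fixed to the bench, 220 (x) x 170 (y) x 3 mm thick. Origin: centre of its underside; axes along its sides.
- screwdriver: Loose red screwdriver, 197 x 25 mm, lying on the mat beside the pick; not to be disturbed. Origin: middle of its length, underside.
- petri_dish: Loose clear petri dish with lid, 60 mm across, 15 mm high, on the bench; not to be disturbed. Origin: centre of its underside.
- tip_rack: Loose blue box of yellow pipette tips, 62 x 92 x 50 mm, on the bench; not to be disturbed. Origin: centre of its underside.
Things that resemble listed ones, but are neither listed nor needed, are in the scene too. Of the things shaped like the pick, the orange one is meant.

How it is judged (in metres and radians):
On the way:
1. the slide, dragged by the hooked pick, is held up against its sprung travel stop, the stop pressed in by at least 0.6 mm (about 9 N of pull) (value of joint stop_buffer above 0.0006 m and contact force between pick and filter_slide above 5 N), for 0.1 s.
At the end, for the whole second after the job is handed in: The slide's origin stands at least 29 mm outside the bezel plane, at rest, so that its filter window is clear of the housing, and the pick lies at rest flat on the mat, the middle of its handle over the mat (at least 5 mm inside its edges) and not more than 18 mm above the bench (x of filter_slide in the frame of photometer below -0.099 m and linear speed of filter_slide below 0.01 m/s and x of pick in the frame of mat between -0.105 and 0.105 m and y of pick in the frame of mat between -0.08 and 0.08 m and z of pick in the frame of mat below 0.018 m and linear speed of pick below 0.02 m/s); the robot touches nothing.
It fails at once if the pick presses or pulls on the photometer or its slide with more than 18 N (contact force between pick and photometer above 18 N).
It fails at once if the gripper or arm touches the photometer or its slide (contact force between any of the fingers, the arm and photometer above 1 N).
It fails at once if one of the loose things round about is shifted by more than 30 mm (distance of any of screwdriver, petri_dish, tip_rack from where it was at the start of the episode above 0.03 m).
It also fails if it takes over 58 s, if anything falls off the work surface, if the arm or the gripper's body presses on something with over 40 N, if the wrist force passes 120 N, or if a joint passes its speed limit or range.

## Working session

There is one attempt and no reset: what is moved stays moved. The work goes in short steps, Python scripts to look and compute and a tool call to move; the robot and the scene stay as the last step left them, time stands still between calls to the robot, and variables do not carry over. Pictures are saved under pics/ and viewed, and the job is handed in when it is done.

Besides the shell and the picture viewer there is one more tool, called after ">>>" as name(argument=value, ...) on one line, values as JSON. move_arm: Moves the arm, as the interface text tells. Its arguments: {"type":"object","properties":{"motion":{"type":"array","items":{"type":"array"}},"gripper":{"type":"number"}},"required":["motion"]}

```bash
mkdir -p pics
python3 - <<'E'
from workcell import ctrl
import cv2
o=ctrl.get_obs(); print(o)
for c in ["scene","top","wrist"]:
    im=ctrl.get_image(c); cv2.imwrite(f"pics/{c}0.png",im["pixels"][:,:,::-1])
    print(c,{k:v for k,v in im.items() if k!="pixels"})
    for n in ["photometer","slot_mouth","filter_slide","slide_window","pick","mat","screwdriver","petri_dish","tip_rack"]:
        try: print(n,[(r["p"],[round(v) for v in r["location"]]) for r in ctrl.pinpoint(c,n)])
        except Exception as e: print(n,e)
E
```

```text
{'t': 0.0, 'qpos': array([ 1.14301518e+00,  4.23822042e-01,  1.63068783e+00,  1.61356015e-06,
        1.08861174e+00, -1.89996711e-02]), 'qvel': array([ 0.00113838,  0.00014128,  0.00067423, -0.00036746,  0.00094219,
        0.0013326 ]), 'joint_torque': array([ 2.38118606e-03, -5.44622970e+01, -2.73671454e+01,  6.46166294e-02,
        2.28860078e-02, -1.74613501e-04]), 'ee_pos': array([248.17553859, 573.00430901, 221.91429276]), 'orientation': array([ 2.62540917e+00,  1.72386656e+00, -2.03295061e-03]), 'ft_force': array([-0.27805017, -0.56237812,  0.24021223]), 'moment': array([-0.05664633, -0.02377339, -0.00161022]), 'width': 87.69447407146598}
scene {'camera_matrix': array([[526.41640384,   0.        , 281.91097122],
       [  0.        , 526.41640384, 209.28487944],
       [  0.        ,   0.        ,   1.        ]]), 'R': array([[ 0.74912241, -0.66221408,  0.01697435],
       [-0.26774184, -0.32611916, -0.90662043],
       [ 0.60591247,  0.67462493, -0.42160559]]), 't': array([-389.28140464,  225.35584146, 1318.7791107 ])}
photometer [(0.65, [710, 58, 5])]
slot_mouth [(0.83, [63
[... 1010 characters left out ...]
 , 277.85854216],
       [  0.        , 325.1922621 , 209.0485474 ],
       [  0.        ,   0.        ,   1.        ]]), 'mount': array([[ 9.99999360e-01,  9.58173933e-04,  6.00843787e-04,
        -5.52034993e-01],
       [-1.09588751e-03,  9.52230782e-01,  3.05377368e-01,
        -8.39526254e+01],
       [-2.79537316e-04, -3.05377831e-01,  9.52231223e-01,
        -1.62873137e+02],
       [ 0.00000000e+00,  0.00000000e+00,  0.00000000e+00,
         1.00000000e+00]])}
photometer [(0.48, [527, 406, -3])]
slot_mouth []
filter_slide []
slide_window []
pick [(0.86, [505, 359, 19]), (0.64, [501, 224, 12])]
mat [(0.56, [526, 406, -1])]
screwdriver [(0.65, [512, 471, -2])]
petri_dish []
tip_rack []
```

View pics/scene0.png

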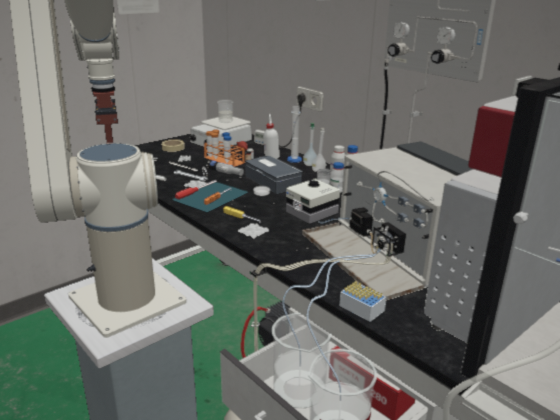

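View pics/top0.png

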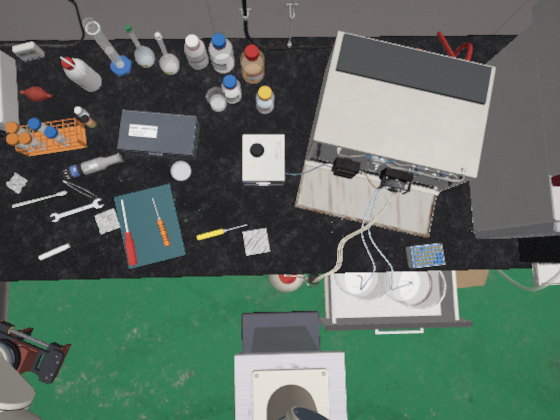

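View pics/wrist0.png

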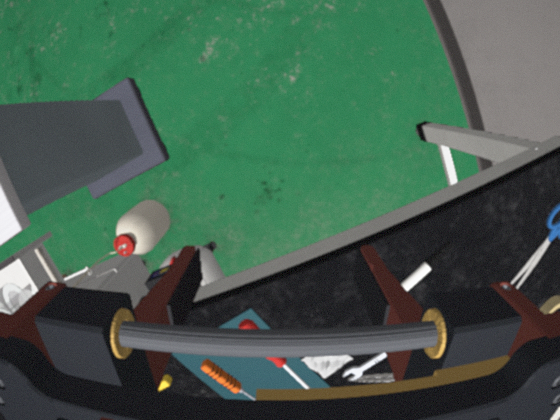

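```bash
cat > h.py <<'E'
import numpy as np, json, cv2, os
from scipy.spatial.transform import Rotation as Ro
from workcell import ctrl
F='cmd.json'
def load():
    if not os.path.exists(F): return np.array([248.41,573.495,222.675]),Ro.from_rotvec([2.62540917,1.72386656,-0.002]).as_matrix()
    d=json.load(open(F)); return np.array(d['p']),np.array(d['R'])
def save(p,R): json.dump(dict(p=list(map(float,p)),R=np.array(R).tolist()),open(F,'w'))
def tool(yaw,tilt=0.):
    # tool x = world y rotated by yaw; z down; tilt: z towards forward
    x=np.array([-np.sin(yaw),np.cos(yaw),0]); f=np.array([np.cos(yaw),np.sin(yaw),0]); d=np.array([0,0,-1.])
    z=np.cos(tilt)*d+np.sin(tilt)*f; y=np.cross(z,x); return np.array([x,y,z]).T
def plan(p,R):
    p0,R0=load(); s=R0.T@(np.array(p)-p0)/150; r=Ro.from_matrix(R0.T@R).as_rotvec()/np.radians(60)
    print('shift',s.round(4),'turn',r.round(4),'rows',np.linalg.norm(s)*150/62.5,np.linalg.norm(r)*60/10.7)
def did(s,r):
    p0,R0=load(); save(p0+R0@(np.array(s)*150),R0@Ro.from_rotvec(np.array(r)*np.radians(60)).as_matrix())
def obs():
    o=ctrl.get_obs(); p,R=load(); Rm=Ro.from_rotvec(o['orientation']).as_matrix()
    print('t',round(o['t'],2),'q',o['qpos'].round(3),'p',o['ee_pos'].round(2),'cmd',p.round(2),'roterr(deg)',np.degrees(Ro.from_matrix(R.T@Rm).as_rotvec()).round(2),'F',o['ft_force'].round(2),'M',o['moment'].round(3),'w',round(o['width'],1))
    return o,Rm
def shot(c,n,crop=None,scale=1):
    o=ctrl.get_obs(); im=ctrl.get_image(c); a=im['pixels'][:,:,::-1]
    cv2.imwrite(f'pics/{n}.png',a); np.savez(f'pics/{n}.npz',K=im['camera_matrix'],p=o['ee_pos'],R=Ro.from_rotvec(o['orientation']).as_matrix(),**{k:im[k] for k in('R_','t','mount') if k in im},**({'Rc':im['R']} if 'R' in im else {}))
    if crop: u0,v0,u1,v1=crop; a=cv2.resize(a[v0:v1,u0:u1],None,fx=scale,fy=scale,interpolation=cv2.INTER_CUBIC); cv2.imwrite(f'pics/{n}_c.png',a)
    return im
def ray(n,u,v):
    d=np.load(f'pics/{n}.npz'); K=d['K']; a=(u-K[0,2])/K[0,0]; b=(v-K[1,2])/K[1,1]
    if 'mount' in d:
        th=np.hypot(a,b); k=np.sin(th)/th if th>1e-9 else 1; c=np.array([a*k,b*k,np.cos(th)]); M=d['mount']
        return d['p']+d['R']@M[:3,3], d['R']@M[:3,:3]@c
    c=np.array([a,b,1]); return -d['Rc'].T@d['t'], d['Rc'].T@c
def atz(n,u,v,z):
    o,r=ray(n,u,v); return o+r*(z-o[2])/r[2]
def atplane(n,u,v,pt,nrm):
    o,r=ray(n,u,v); return o+r*(np.dot(np.array(pt)-o,nrm)/np.dot(r,nrm))
def proj(n,X):
    d=np.load(f'pics/{n}.npz'); K=d['K']; X=np.array(X,float)
    if 'mount' in d:
        M=d['mount']; c=M[:3,:3].T@(d['R'].T@(X-d['p'])-M[:3,3]); th=np.arctan2(np.hypot(c[0],c[1]),c[2]); s=th/np.hypot(c[0],c[1])
        return K[0,0]*c[0]*s+K[0,2],K[1,1]*c[1]*s+K[1,2]
    c=d['Rc']@X+d['t']; return K[0,0]*c[0]/c[2]+K[0,2],K[1,1]*c[1]/c[2]+K[1,2]
E
python3 - <<'E'
from h import *
obs(); plan([480,63,222],tool(0)); plan([480,63,222],load()[1])
E
```

```text
t 1.5 q [ 1.143  0.423  1.63  -0.     1.089 -0.019] p [248.43 573.48 222.66] cmd [248.41 573.5  222.68] roterr(deg) [-0.    0.09  0.  ] F [ 0.46  0.02 -0.03] M [-0.016 -0.07  -0.004] w 87.5
shift [-2.5092  2.7695  0.0082] turn [-3.000e-04  1.400e-03 -3.904e-01] rows 8.96913147188734 2.188939635859747
shift [-2.5092  2.7695  0.0082] turn [0. 0. 0.] rows 8.96913147188734 0.0
```

>>> move_arm(motion=[[[-0.2,0.2,0],[0,0,0]],[[-0.4,0.42,0],[0,0,0]],[[-0.6,0.64,0],[0,0,0]],[[-0.8,0.86,0],[0,0,0]],[[-1,1,0],[0,0,0]]])

```text
t: 2.12
ee_pos: [327.2, 374.9, 222.8]
orientation: [2.627, 1.723, 0.001]
ft_force: [-0.4, -0.1, 0.3]
width: 87.9
```

>>> move_arm(motion=[[[-0.2,0.2,0],[0,0,0]],[[-0.4,0.42,0],[0,0,0]],[[-0.6,0.64,0],[0,0,0]],[[-0.8,0.86,0],[0,0,0]],[[-1,1,0],[0,0,0]]])

```text
t: 2.75
ee_pos: [405.3, 177.6, 223.0]
orientation: [2.626, 1.723, 0.002]
ft_force: [0.3, -0.2, -0.4]
width: 87.9
```

>>> move_arm(motion=[[[-0.15,0.2,0],[0,0,-0.1]],[[-0.3,0.4,0],[0,0,-0.2]],[[-0.4,0.6,0],[0,0,-0.3]],[[-0.51,0.77,0],[0,0,-0.39]],[[-0.51,0.77,0],[0,0,-0.39]]])

```text
t: 3.38
ee_pos: [480.9, 61.7, 222.8]
orientation: [2.225, 2.217, 0.001]
ft_force: [0.2, 0.4, -0.5]
width: 88.1
```

Run:
```python
from h import *
did([-1,1,0],[0,0,0]);did([-1,1,0],[0,0,0]);did([-.51,.77,0],[0,0,-.39])
obs()
shot('wrist','w1')
for n in ['slot_mouth','filter_slide','slide_window']: print(n,[(r["p"],np.round(r["location"])) for r in ctrl.pinpoint('wrist',n)])
plan([500,63,170],tool(0,np.radians(45)))
```

```text
t 3.38 q [ 0.103  0.216  1.933 -0.     0.992 -1.464] p [480.88  61.71 222.76] cmd [480.02  62.86 223.24] roterr(deg) [-0.07  0.08  0.17] F [ 0.22  0.36 -0.53] M [ 0.093 -0.035 -0.026] w 88.1
slot_mouth [(0.68, array([640.,  62.,  48.]))]
filter_slide [(0.47, array([526., 404.,   2.]))]
slide_window []
shift [0.0015 0.1334 0.3548] turn [-7.506e-01  1.400e-03  2.000e-04] rows 0.909796701838133 4.208922171358435
```

View pics/w1.png

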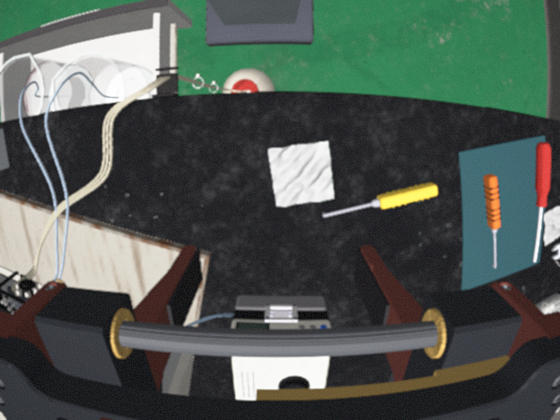

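Run:
```python
from h import *
plan([540,63,130],tool(0,np.radians(50)))
```

```text
shift [0.0019 0.4003 0.6213] turn [-8.339e-01  1.400e-03  2.000e-04] rows 1.7738111262656397 4.6762111544001765
```

>>> move_arm(motion=[[[0,0.08,0.12],[-0.17,0,0]],[[0,0.16,0.24],[-0.34,0,0]],[[0,0.24,0.36],[-0.5,0,0]],[[0,0.32,0.5],[-0.67,0,0]],[[0,0.4,0.62],[-0.83,0,0]]])

```text
t: 4.2
ee_pos: [535.5, 55.5, 178.7]
orientation: [1.883, 1.857, 0.539]
ft_force: [0.0, -0.2, 0.1]
width: 87.7
```

Run:
```python
from h import *
did([0,.4,.62],[-.83,0,0])
obs()
shot('wrist','w2')
o,_=obs()
```

```text
t 4.2 q [ 0.151  0.223  2.241 -0.922  0.153 -0.527] p [535.46  55.49 178.74] cmd [539.96  62.71 130.2 ] roterr(deg) [15.7  -2.07 -0.13] F [ 0.01 -0.19  0.11] M [0.006 0.273 0.002] w 87.7
t 4.25 q [ 0.151  0.224  2.24  -0.937  0.151 -0.511] p [537.1   55.71 179.45] cmd [539.96  62.71 130.2 ] roterr(deg) [15.49 -2.06 -0.13] F [1.16 0.19 0.03] M [0.008 0.218 0.043] w 87.5
```

View pics/w2.png

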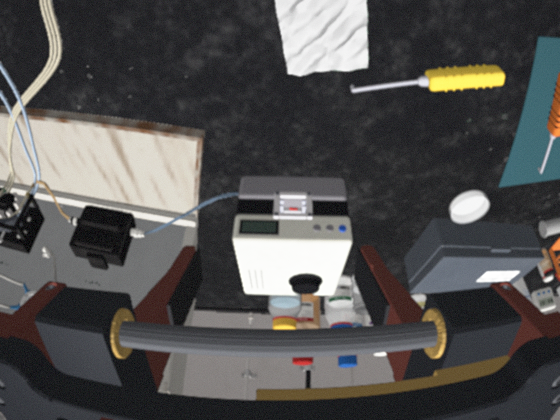

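Run:
```python
from h import *
a=cv2.imread('pics/w2.png')[165:305,225:365]; cv2.imwrite('pics/w2c.png',cv2.resize(a,None,fx=5,fy=5,interpolation=cv2.INTER_CUBIC)[:600])
d=np.load('pics/w2.npz'); o,r=ray('w2',293,205); print(o,r)
print(ctrl.pinpoint('wrist','slot_mouth'),ctrl.pinpoint('wrist','filter_slide'))
print(np.degrees(np.arctan2(o[2]-48,637-o[0])))
```

```text
[375.02664927  61.07195522 266.46335514] [ 0.77845584  0.0110734  -0.6276017 ]
[{'location': [640.6, 60.7, 48.9], 'p': 0.86}] [{'location': [691.4, 311.9, 1.9], 'p': 0.68}, {'location': [661.5, 63.4, 50.6], 'p': 0.42}]
39.825214325877006
```

View pics/w2c.png

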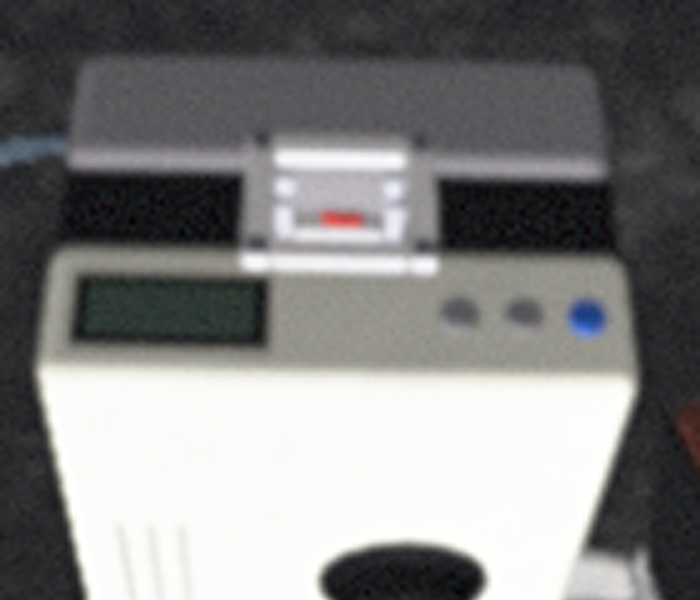

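Run:
```python
from h import *
for X in [635,638,641]:
    f=lambda x,z,y=63: tuple(np.round([(proj('w2',[x,y,z])[0]-225)*5,(proj('w2',[x,y,z])[1]-165)*5]).astype(int))
    print(X,'top61.5',f(X,61.5),'sill',f(X,39.5),'s48',f(X,48),'fl+10',f(X+10,39.5),'cover95 front',f(X+5,95),'lip10',f(X,51.5,53),f(X,51.5,73),'sw14',f(X,50,49),f(X,50,77),[ (d,f(X+d,48)) for d in (4,10,15,20,25)])
```

```text
635 top61.5 (np.int64(331), np.int64(218)) sill (np.int64(332), np.int64(136)) s48 (np.int64(332), np.int64(167)) fl+10 (np.int64(331), np.int64(166)) cover95 front (np.int64(330), np.int64(369)) lip10 (np.int64(283), np.int64(179)) (np.int64(380), np.int64(180)) sw14 (np.int64(264), np.int64(174)) (np.int64(399), np.int64(175)) [(4, (np.int64(331), np.int64(179))), (10, (np.int64(331), np.int64(197))), (15, (np.int64(331), np.int64(212))), (20, (np.int64(331), np.int64(226))), (25, (np.int64(330), np.int64(240)))]
638 top61.5 (np.int64(331), np.int64(227)) sill (np.int64(332), np.int64(145)) s48 (np.int64(331), np.int64(176)) fl+10 (np.int64(331), np.int64(175)) cover95 front (np.int64(330), np.int64(378)) lip10 (np.int64(283), np.int64(188)) (np.int64(379), np.int64(189)) sw14 (np.int64(265), np.int64(183)) (np.int64(398), np.int64(184)) [(4, (np.int64(331), np.int64(188))), (10, (np.int64(331), np.int64(206))), (15, (np.int64(331), np.int64(220))), (20, (np.int64(330), np.int64(234))), (25, (np.int64(330), np.int64(248)))]
641 top61.5 (np.int64(331), np.int64(236)) sill (np.int64(331), np.int64(155)) s48 (np.int64(331), np.int64(185)) fl+10 (np.int64(331), np.int64(184)) cover95 front (np.int64(330), np.int64(386)) lip10 (np.int64(284), np.int64(197)) (np.int64(379), np.int64(198)) sw14 (np.int64(265), np.int64(192)) (np.int64(398), np.int64(193)) [(4, (np.int64(331), np.int64(197))), (10, (np.int64(331), np.int64(214))), (15, (np.int64(331), np.int64(229))), (20, (np.int64(330), np.int64(242))), (25, (np.int64(330), np.int64(256)))]
```

Run:
```python
from h import *
o,R=obs(); print('if cmd=nominal'); plan([575,65,65],tool(0,np.radians(21)))
save(o['ee_pos'],R); print('if cmd=measured'); plan([575,65,65],tool(0,np.radians(21)))
```

```text
t 4.35 q [ 0.15   0.223  2.239 -0.908  0.154 -0.542] p [536.08  55.24 179.01] cmd [539.96  62.71 130.2 ] roterr(deg) [15.75 -2.09 -0.18] F [ 0.06  0.71 -0.23] M [0.049 0.252 0.004] w 87.9
if cmd=nominal
shift [ 0.016  -0.1809  0.4591] turn [0.4794 0.0013 0.0005] rows 1.184847421280504 2.6882913526384384
if cmd=measured
shift [ 0.094  -0.2103  0.7721] turn [ 0.2169  0.0357 -0.0055] rows 1.9338083707137388 1.2332690035784828
```

>>> move_arm(motion=[[[0.03,-0.07,0.15],[0.1,0.02,0]],[[0.06,-0.14,0.3],[0.22,0.04,0]],[[0.09,-0.2,0.45],[0.22,0.04,0]],[[0.09,-0.2,0.45],[0.22,0.04,0]],[[0.09,-0.2,0.45],[0.22,0.04,0]]])

```text
t: 4.97
ee_pos: [549.0, 65.4, 106.3]
orientation: [2.031, 2.019, 0.379]
ft_force: [0.2, -0.3, 0.3]
width: 88.1
```

Run:
```python
from h import *
did([.09,-.2,.45],[.22,.04,0])
o,R=obs(); save(o['ee_pos'],R); plan([575,65,65],tool(0,np.radians(21)))
```

```text
t 4.97 q [ 0.118  0.397  2.109 -0.139  0.276 -1.32 ] p [549.01  65.42 106.34] cmd [549.25  66.23 105.9 ] roterr(deg) [-0.05 -0.05  0.07] F [ 0.24 -0.27  0.33] M [0.049 0.184 0.002] w 88.1
shift [-0.0038  0.0637  0.3193] turn [-0.0021 -0.0041 -0.0061] rows 0.7813752065635435 0.043080144874899036
```

>>> move_arm(motion=[[[0,0.02,0.1],[0,0,0]],[[0,0.04,0.2],[0,0,0]],[[0,0.06,0.32],[0,0,0]],[[0,0.06,0.32],[0,0,0]],[[0,0.06,0.32],[0,0,0]]])

```text
t: 5.6
ee_pos: [575.1, 65.5, 64.2]
orientation: [2.031, 2.019, 0.378]
ft_force: [-0.2, -0.4, -0.4]
width: 87.9
```

Run:
```python
from h import *
did([0,.06,.32],[0,0,0]); obs()
shot('wrist','w3'); a=cv2.imread('pics/w3.png').astype(float)
for i in range(3): a+=ctrl.get_image('wrist')['pixels'][:,:,::-1]
a/=4; cv2.imwrite('pics/w3m.png',a)
for n in ['slot_mouth','filter_slide','photometer']: print(n,[(r["p"],np.round(r["location"],1)) for r in ctrl.pinpoint('wrist',n)])
o,_=ray('w3',280,209); print(o, proj('w3',[640,65,48]))
```

```text
t 5.6 q [ 0.112  0.508  2.066 -0.172  0.208 -1.292] p [575.07  65.49  64.24] cmd [574.52  65.57  64.7 ] roterr(deg) [0.03 0.01 0.01] F [-0.23 -0.39 -0.44] M [ 0.054  0.144 -0.024] w 87.9
slot_mouth [(0.65, array([640.2,  60.7,  52.5]))]
filter_slide [(0.6, array([658. ,  64.9,  49. ]))]
photometer [(0.91, array([705.4,  63.3,   1.8]))]
[438.72979769  64.66661136 186.50015609] (np.float64(278.0263584737671), np.float64(304.6119390986453))[ WARN:0@3.295] global loadsave.cpp:1063 imwrite_ Unsupported depth image for selected encoder is fallbacked to CV_8U.
```

View pics/w3m.png

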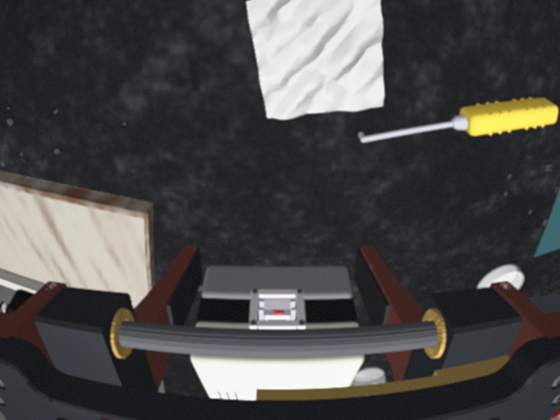

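Run:
```python
from h import *
a=cv2.imread('pics/w3m.png')[280:335,240:315]; cv2.imwrite('pics/w3c.png',cv2.resize(a,None,fx=10,fy=10,interpolation=cv2.INTER_CUBIC))
```

```text
(no output)
```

View pics/w3c.png

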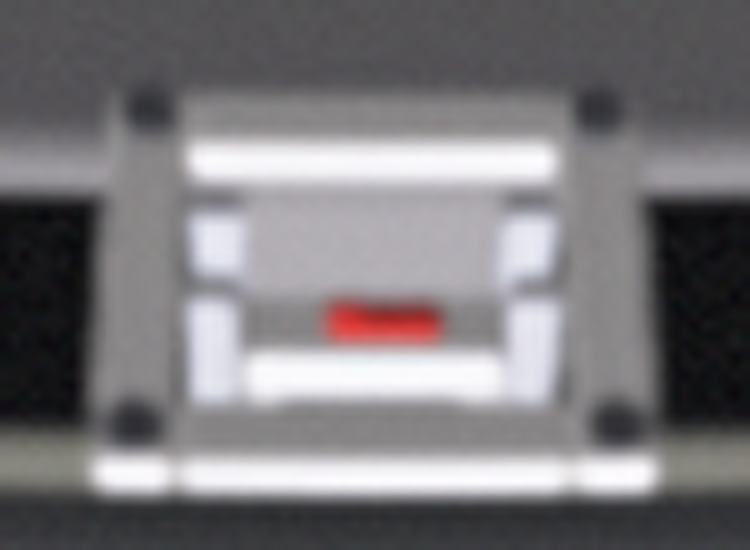

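Run:
```python
from h import *
P=lambda u,v:(240+(u+.5)/10-.5,280+(v+.5)/10-.5)
n='w3'
# bezel plane fit: sill z=39.5 at row140; upper z=61.5 at row 405
for row,z in((140,39.5),(405,61.5),(450,64.5)): print('bezel',row,atz(n,*P(372,row),z).round(1))
for u in (188,560): print('slot side at sill', atz(n,*P(u,142),39.5).round(1))
for u in (186,562): print('slot side at top', atz(n,*P(u,400),61.5).round(1))
for row in (346,350): print('slide end top edge',row,[atz(n,*P(u,row),48).round(1) for u in(250,375,500)])
for row in (300,): print('face bottom z42',row,atz(n,*P(375,row),42).round(1))
for row in (395,400,405): print('far white',row,atz(n,*P(375,row),48).round(1))
# bezel yaw: outer bezel corners
for u,row in((150,105),(600,108),(135,422),(617,424)): print('screw',atplane(n,*P(u,row),[640,0,0],[1,0,0]).round(1))
# photometer lower front edge ends on bench?
```

```text
bezel 140 [637.5  64.1  39.5]
bezel 405 [640.2  64.   61.5]
bezel 450 [641.6  64.   64.5]
slot side at sill [637.7  50.2  39.5]
slot side at sill [638.   78.3  39.5]
slot side at top [639.5  50.7  61.5]
slot side at top [639.9  77.6  61.5]
slide end top edge 346 [array([653.1,  54.6,  48. ]), array([653.2,  64.2,  48. ]), array([653.4,  73.9,  48. ])]
slide end top edge 350 [array([653.7,  54.5,  48. ]), array([653.8,  64.2,  48. ]), array([654. ,  73.9,  48. ])]
face bottom z42 300 [655.7  64.2  42. ]
far white 395 [660.5  64.2  48. ]
far white 400 [661.2  64.2  48. ]
far white 405 [662.   64.2  48. ]
screw [640.   47.   34.3]
screw [640.   81.6  34.8]
screw [640.   47.1  63.1]
screw [640.   81.4  63.6]
```

Run:
```python
from h import *
a=atz('w1',491,178,13);b=atz('w1',494,230,13);c=atz('w1',495,267,13); print(a,b,c,np.arctan2(*(c-a)[[1,0]]))
d=np.load('pics/w2.npz')
im=cv2.imread('pics/top0.png')
hsv=cv2.cvtColor(im,cv2.COLOR_BGR2HSV); m=cv2.inRange(hsv,(5,150,100),(20,255,255)); m[:190]=0;m[260:]=0;m[:,:115]=0;m[:,190:]=0
v,u=np.nonzero(m); print(len(u),u.mean(),v.mean())
im=cv2.imread('pics/w1.png'); hsv=cv2.cvtColor(im,cv2.COLOR_BGR2HSV); m=cv2.inRange(hsv,(5,150,100),(20,255,255)); m[:,:470]=0;m[:,520:]=0
v,u=np.nonzero(m); print(u.mean(),v.mean(),v.min(),v.max(),atz('w1',u.mean(),v.mean(),18))
obs(); plan([505,360,200],tool(0.2)); plan([500,340,200],load()[1])
```

```text
[472.39926984 352.71869565  13.        ] [549.12273832 375.95562928  13.        ] [611.24885773 396.71928867  13.        ] 0.3068828661521412
128 163.28125 232.6953125
492.12808641975306 200.71759259259258 175 228 [503.31041434 357.35159779  18.        ]
t 5.95 q [ 0.112  0.508  2.066 -0.172  0.208 -1.292] p [575.4   65.56  64.72] cmd [574.52  65.57  64.7 ] roterr(deg) [-0.03  0.02  0.02] F [-0.36 -0.33  0.69] M [ 0.053  0.169 -0.042] w 88.0
shift [ 1.9664 -0.1243 -0.9995] turn [ 0.3472  0.0296 -0.1942] rows 5.302470708829916 2.237113787866785
shift [ 1.833  -0.1546 -1.0119] turn [0. 0. 0.] rows 5.03864997641801 0.0
```

>>> move_arm(motion=[[[0,0,-0.3],[0,0,0]],[[0.2,0,-0.6],[0.1,0,0]],[[0.5,-0.1,-0.9],[0.2,0.02,-0.1]],[[0.8,-0.12,-1],[0.35,0.03,-0.19]],[[1,-0.12,-1],[0.35,0.03,-0.19]]])

```text
t: 6.58
ee_pos: [507.8, 217.6, 201.6]
orientation: [-1.991, -2.428, -0.004]
ft_force: [0.4, -0.7, -0.2]
width: 87.9
```

Run:
```python
from h import *
did([1,-.12,-1],[.35,.03,-.19]); obs(); plan([505,360,190],tool(.3))
```

```text
t 6.58 q [ 0.382  0.343  1.81   0.003  0.987 -1.388] p [507.85 217.57 201.59] cmd [504.93 215.03 199.39] roterr(deg) [-0.2   0.09 -0.09] F [ 0.43 -0.68 -0.22] M [ 0.023 -0.049  0.017] w 87.9
shift [0.9478 0.1887 0.0635] turn [-0.0025 -0.0015 -0.0995] rows 2.3243205700529947 0.5582778836046224
```

>>> move_arm(motion=[[[0.3,0,0],[0,0,-0.05]],[[0.6,0,0],[0,0,-0.1]],[[0.9,0,0],[0,0,-0.1]],[[0.91,0,0],[0,0,-0.1]],[[0.91,0,0],[0,0,-0.1]]])

```text
t: 7.2
ee_pos: [478.9, 348.4, 199.1]
orientation: [-1.861, -2.527, 0.002]
ft_force: [0.1, -0.1, -0.2]
width: 87.9
```

Run:
```python
from h import *
did([.91,0,0],[0,0,-.1]); obs(); shot('wrist','w4')
for n in ['pick','mat','screwdriver']: print(n,[(r["p"],np.round(r["location"],1)) for r in ctrl.pinpoint('wrist',n)])
```

```text
t 7.2 q [ 0.608  0.404  1.721  0.003  1.018 -1.266] p [478.93 348.39 199.15] cmd [478.37 348.93 199.59] roterr(deg) [ 0.03 -0.01 -0.03] F [ 0.08 -0.13 -0.22] M [ 0.065 -0.004  0.067] w 87.9
pick [(0.85, array([504.7, 358.6,  17.2])), (0.83, array([498.9, 227.3,  14.5]))]
mat [(0.81, array([529.4, 405.5,   1.8]))]
screwdriver [(0.97, array([509.8, 470.6,   1.2]))]
```

View pics/w4.png

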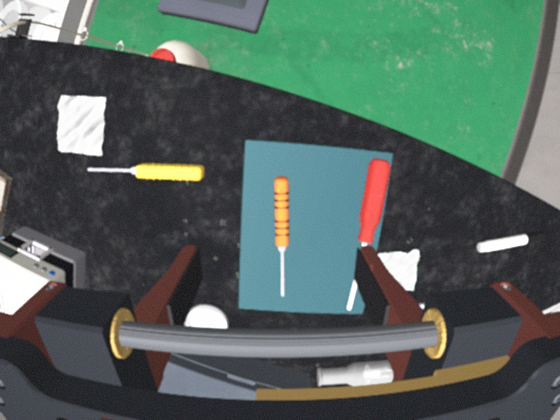

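Run:
```python
from h import *
im=cv2.imread('pics/w4.png'); cv2.imwrite('pics/w4c.png',cv2.resize(im[165:310,215:350],None,fx=4,fy=4,interpolation=cv2.INTER_CUBIC))
hsv=cv2.cvtColor(im,cv2.COLOR_BGR2HSV); m=cv2.inRange(hsv,(4,140,90),(22,255,255)); m[:,:265]=0;m[:,300:]=0; m[:170]=0;m[260:]=0
v,u=np.nonzero(m); print(u.min(),u.max(),v.min(),v.max())
pts=np.array([atz('w4',x,y,23) for x,y in zip(u,v)])[:,:2]
c,s,a=cv2.minAreaRect(pts.astype(np.float32)); print('rect',c,s,a,pts.mean(0))
x=pts-pts.mean(0); w,V=np.linalg.eigh(x.T@x); print('yaw',np.arctan2(V[1,1],V[0,1]))
for q in((282,262),(283,295)): print(atz('w4',*q,13))
```

```text
275 287 177 245
rect (504.16162109375, 359.5055236816406) (78.876953125, 13.28802490234375) 17.813135147094727 [502.49863004 359.31268642]
yaw -2.822346551468143
[566.92224388 380.69826547  13.        ]
[611.5370149  396.20072707  13.        ]
```

View pics/w4c.png

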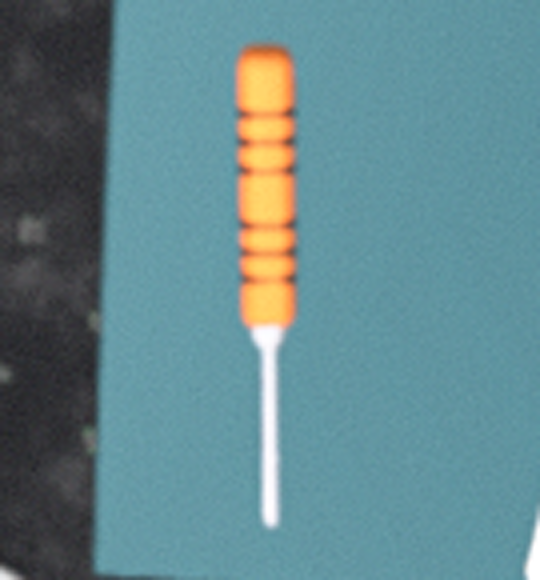

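Run:
```python
from h import *
plan([504.8,360.2,60],tool(.32)); plan([504.8,360.2,5],tool(.32))
```

```text
shift [0.018  0.1929 0.9301] turn [-0.0024 -0.0017 -0.0186] rows 2.280212366745346 0.10567078290565954
shift [0.0174 0.1938 1.2968] turn [-0.0024 -0.0017 -0.0186] rows 3.1471482714103125 0.10567078290565954
```

>>> move_arm(motion=[[[0.01,0.1,0.3],[0,0,-0.01]],[[0.018,0.193,0.6],[-0.002,-0.002,-0.019]],[[0.018,0.193,0.9],[-0.002,-0.002,-0.019]],[[0.018,0.193,1],[-0.002,-0.002,-0.019]],[[0.018,0.193,1],[-0.002,-0.002,-0.019]]])

```text
t: 8.02
ee_pos: [505.5, 359.5, 48.9]
orientation: [-1.839, -2.546, 0.003]
ft_force: [0.3, -0.3, 0.2]
width: 87.7
```

Run:
```python
from h import *
did([.018,.193,1],[-.002,-.002,-.019]); obs(); plan([504.8,360.2,5],tool(.32))
```

```text
t 8.03 q [ 0.599  0.648  1.726  0.     0.769 -1.291] p [505.47 359.49  48.91] cmd [504.79 360.21  49.52] roterr(deg) [ 0.08 -0.01  0.05] F [ 0.26 -0.26  0.19] M [0.03  0.024 0.007] w 87.7
shift [0.000e+00 2.000e-04 2.968e-01] turn [-0.0004  0.0003  0.0004] rows 0.7123037012755785 0.0036460980845255883
```

>>> move_arm(motion=[[[0,0,0.15],[0,0,0]],[[0,0,0.25],[0,0,0]],[[0,0,0.296],[0,0,0]],[[0,0,0.296],[0,0,0]],[[0,0,0.296],[0,0,0]]])

```text
t: 8.65
ee_pos: [506.0, 360.5, 5.5]
orientation: [1.839, 2.547, 0.001]
ft_force: [0.4, -0.3, -0.2]
width: 87.6
```

>>> move_arm(motion=[[[0,0,0],[0,0,0]],[[0,0,0],[0,0,0]],[[0,0,0],[0,0,0]],[[0,0,0],[0,0,0]],[[0,0,0],[0,0,0]]], gripper=0)

```text
t: 9.28
ee_pos: [505.6, 360.2, 4.8]
orientation: [-1.839, -2.547, 0.001]
ft_force: [-0.2, 0.4, -0.5]
width: 41.0
```

Run:
```python
from h import *
did([0,0,.296],[0,0,0]); obs()
```

```text
t 9.28 q [ 0.6    0.717  1.73   0.     0.695 -1.291] p [505.59 360.17   4.82] cmd [504.77 360.19   5.12] roterr(deg) [0.   0.02 0.01] F [-0.2   0.45 -0.47] M [ 0.016 -0.025  0.021] w 41.0
```

Fingers still closing; wait one more call.

>>> move_arm(motion=[[[0,0,0],[0,0,0]],[[0,0,0],[0,0,0]],[[0,0,0],[0,0,0]],[[0,0,0],[0,0,0]],[[0,0,0],[0,0,0]]])

```text
t: 9.9
ee_pos: [505.6, 360.2, 4.8]
orientation: [-1.839, -2.547, 0.0]
ft_force: [0.7, 0.1, 0.4]
width: 14.8
```

Run:
```python
from h import *
obs()
```

```text
t 9.9 q [ 0.6    0.717  1.73   0.     0.695 -1.291] p [505.63 360.21   4.85] cmd [504.77 360.19   5.12] roterr(deg) [-0.    0.02  0.01] F [0.73 0.06 0.4 ] M [ 0.06   0.004 -0.027] w 14.8
```

>>> move_arm(motion=[[[0,0,-0.1],[0,0,0]],[[0,0,-0.25],[0,0,0]],[[0,0,-0.45],[0,0,0]],[[0,0,-0.65],[0,0,0]],[[0,0,-0.7],[0,0,0]]])

```text
t: 10.52
ee_pos: [506.9, 361.0, 112.7]
orientation: [1.838, 2.546, 0.006]
ft_force: [0.6, -0.3, -1.1]
width: 14.9
```

Run:
```python
from h import *
did([0,0,-.7],[0,0,0]); o,R=obs(); save(o['ee_pos'],load()[1]);plan([495,65,90],tool(-.01))
```

```text
t 10.53 q [ 0.6    0.555  1.707  0.     0.876 -1.291] p [506.86 361.   112.67] cmd [504.8  360.24 110.12] roterr(deg) [-0.24  0.09  0.01] F [ 0.58 -0.32 -1.13] M [ 0.07  -0.009  0.008] w 14.9
shift [-1.8479 -0.6965  0.152 ] turn [-0.0004  0.0004  0.3155] rows 4.753636265056363 1.769231928215827
```

>>> move_arm(motion=[[[-0.2,-0.05,0],[0,0,0.05]],[[-0.4,-0.12,0],[0,0,0.12]],[[-0.6,-0.2,0],[0,0,0.2]],[[-0.8,-0.28,0],[0,0,0.26]],[[-0.92,-0.34,0],[0,0,0.315]]])

```text
t: 11.15
ee_pos: [500.1, 211.7, 109.4]
orientation: [-2.235, -2.207, 0.002]
ft_force: [0.0, 0.5, -0.4]
width: 15.1
```

Run:
```python
from h import *
save([505.6,360.2,109.9],load()[1]); did([-.92,-.34,0],[0,0,.315]); o,R=obs(); plan([500,65,90],tool(-.01))
```

```text
t 11.15 q [ 0.379  0.467  1.885  0.     0.792 -1.179] p [500.06 211.73 109.41] cmd [500.66 213.16 109.97] roterr(deg) [ 0.06 -0.01  0.2 ] F [ 0.04  0.55 -0.42] M [ 0.076 -0.063 -0.012] w 15.1
shift [-0.9877  0.005   0.1336] turn [-0.0003  0.0004  0.0005] rows 2.392026791564136 0.004108002729541727
```

>>> move_arm(motion=[[[-0.25,0,0.03],[0,0,0]],[[-0.5,0,0.07],[0,0,0]],[[-0.75,0,0.1],[0,0,0]],[[-0.988,0.005,0.134],[0,0,0]],[[-0.988,0.005,0.134],[0,0,0]]])

```text
t: 11.78
ee_pos: [499.5, 63.3, 89.3]
orientation: [-2.235, -2.206, 0.002]
ft_force: [-1.1, -0.2, -0.9]
width: 15.0
```

Run:
```python
from h import *
did([-.988,.005,.134],[0,0,0]); o,R=obs(); shot('wrist','w5'); shot('scene','s5'); shot('top','t5'); obs()
plan([500,65,49.6],tool(-.01))
for n in('s5','t5'):
    print(n,'hook exp',proj(n,[609.3,64,98]),'handle',proj(n,[499.3,65,98]))
cv2.imwrite('pics/s5c.png',cv2.resize(cv2.imread('pics/s5.png')[150:240,230:370],None,fx=5,fy=5,interpolation=cv2.INTER_CUBIC))
cv2.imwrite('pics/t5c.png',cv2.resize(cv2.imread('pics/t5.png')[110:250,180:340],None,fx=4,fy=4,interpolation=cv2.INTER_CUBIC))
```

```text
t 11.78 q [ 0.103  0.456  1.979 -0.     0.708 -1.455] p [499.54  63.34  89.3 ] cmd [500.    64.95  89.94] roterr(deg) [0.07 0.01 0.21] F [-1.1  -0.18 -0.93] M [ 0.095 -0.005  0.02 ] w 15.0
t 11.93 q [ 0.107  0.455  1.978  0.     0.709 -1.454] p [500.18  65.56  89.83] cmd [500.    64.95  89.94] roterr(deg) [-0.01  0.03  0.02] F [-1.14  0.38 -0.49] M [ 0.083  0.003 -0.021] w 15.0
shift [5.000e-04 1.000e-04 2.689e-01] turn [-0.0003  0.0004  0.0005] rows 0.6453843152709509 0.004108002729541727
s5 hook exp (np.float64(290.1478229810464), np.float64(194.48767506703715)) handle (np.float64(263.55432589950897), np.float64(203.32834642605565))
t5 hook exp (np.float64(263.44991650063923), np.float64(190.66748650414974)) handle (np.float64(263.86434729506516), np.float64(230.21103306134663))
```

View pics/w5.png

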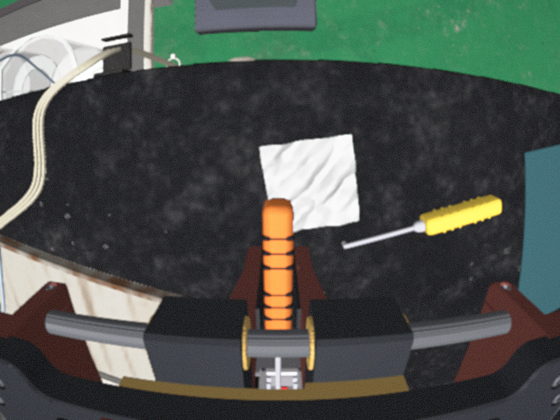

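View pics/s5c.png

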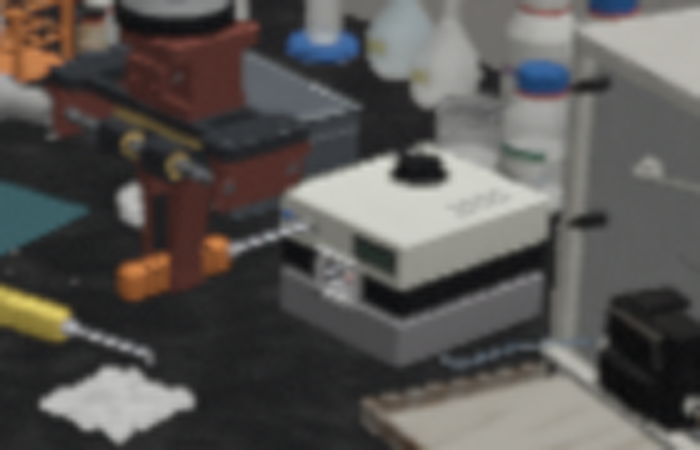

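View pics/t5c.png

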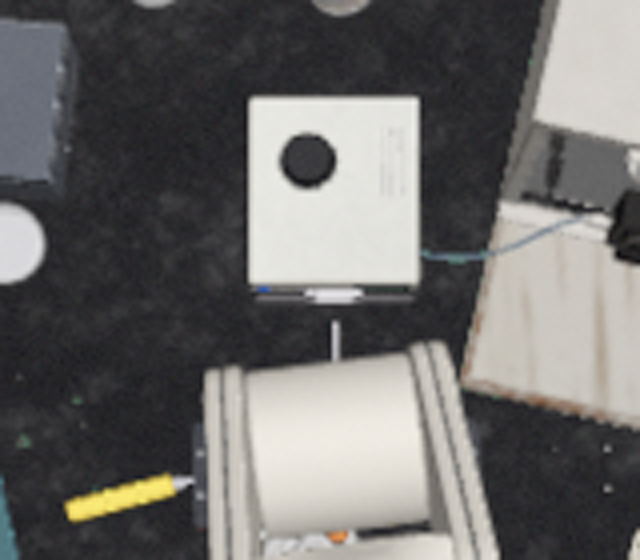

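>>> move_arm(motion=[[[0,0,0.07],[0,0,0]],[[0,0,0.14],[0,0,0]],[[0,0,0.21],[0,0,0]],[[0,0,0.268],[0,0,0]],[[0,0,0.268],[0,0,0]]])

```text
t: 12.55
ee_pos: [499.4, 64.9, 48.7]
orientation: [-2.231, -2.21, 0.003]
ft_force: [-0.2, -0.4, -1.1]
width: 14.9
```

Run:
```python
from h import *
did([0,0,.268],[0,0,0]); obs(); shot('wrist','w6'); shot('scene','s6');obs(); o,R=obs()
cv2.imwrite('pics/w6c.png',cv2.resize(cv2.imread('pics/w6.png')[340:400,240:315],None,fx=10,fy=10,interpolation=cv2.INTER_CUBIC))
cv2.imwrite('pics/s6c.png',cv2.resize(cv2.imread('pics/s6.png')[180:225,250:325],None,fx=10,fy=10,interpolation=cv2.INTER_CUBIC))
print(proj('s6',[609.3,64,57.7]),proj('s6',[639,64.1,61.5]),proj('s6',[639,64.1,39.5]))
```

```text
t 12.55 q [ 0.106  0.531  1.99  -0.     0.622 -1.455] p [499.39  64.93  48.66] cmd [499.99  64.93  49.74] roterr(deg) [0.1  0.01 0.01] F [-0.21 -0.36 -1.06] M [0.03  0.011 0.053] w 14.9
t 12.65 q [ 0.106  0.53   1.99  -0.     0.623 -1.455] p [499.97  64.93  49.46] cmd [499.99  64.93  49.74] roterr(deg) [0.02 0.02 0.02] F [0.95 0.06 0.34] M [ 0.045 -0.043  0.034] w 14.6
t 12.65 q [ 0.106  0.53   1.99  -0.     0.623 -1.455] p [499.97  64.93  49.46] cmd [499.99  64.93  49.74] roterr(deg) [0.02 0.02 0.02] F [0.95 0.06 0.34] M [ 0.045 -0.043  0.034] w 14.6
(np.float64(289.85484758419653), np.float64(205.90369491601572)) (np.float64(296.57493391562133), np.float64(202.4445047827104)) (np.float64(296.38296474694494), np.float64(208.5414028082151))
```

View pics/w6c.png

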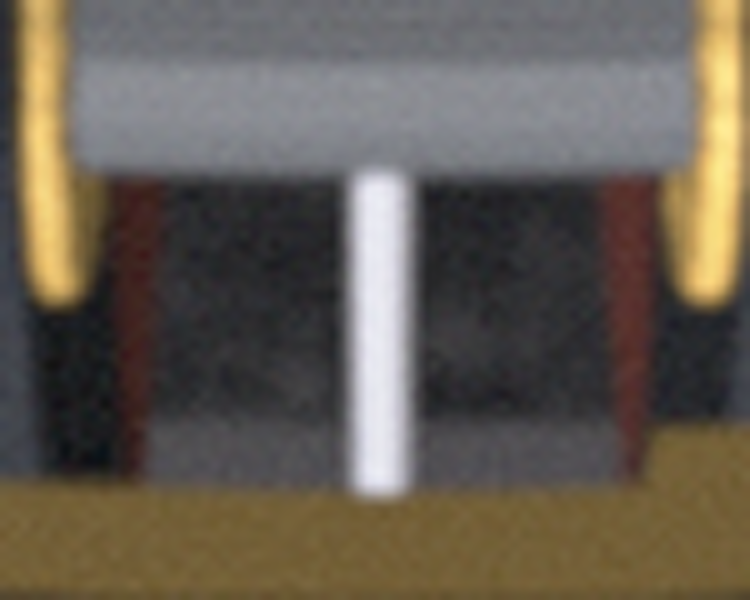

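View pics/s6c.png

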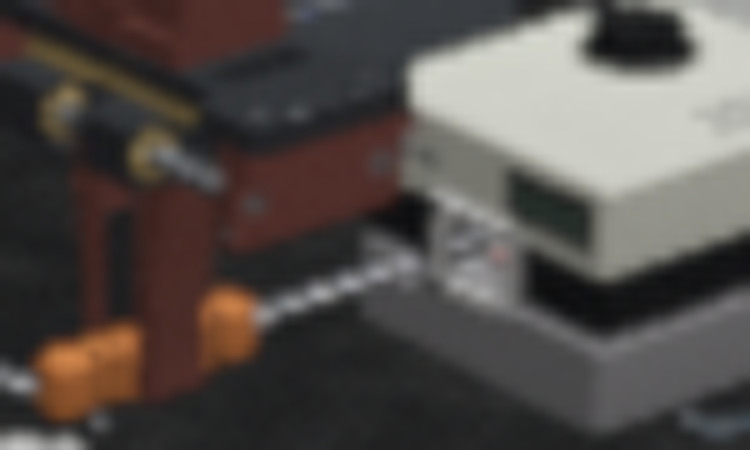

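>>> move_arm(motion=[[[0,0.05,0],[0,0,0]],[[0,0.1,0],[0,0,0]],[[0,0.15,0],[0,0,0]],[[0,0.19,0],[0,0,0]],[[0,0.22,0],[0,0,0]]])

```text
t: 13.28
ee_pos: [533.5, 64.6, 49.6]
orientation: [-2.232, -2.211, 0.0]
ft_force: [-0.8, -0.2, -0.5]
width: 14.9
```

Run:
```python
from h import *
did([0,.22,0],[0,0,0]); obs(); shot('scene','s7'); obs()
cv2.imwrite('pics/s7c.png',cv2.resize(cv2.imread('pics/s7.png')[180:225,250:325],None,fx=10,fy=10,interpolation=cv2.INTER_CUBIC))
```

```text
t 13.28 q [ 0.098  0.562  1.917 -0.     0.663 -1.463] p [533.46  64.61  49.57] cmd [532.99  64.62  49.73] roterr(deg) [-0.    0.02  0.01] F [-0.83 -0.23 -0.47] M [0.012 0.016 0.017] w 14.9
t 13.32 q [ 0.098  0.562  1.916 -0.     0.663 -1.463] p [534.01  64.66  49.64] cmd [532.99  64.62  49.73] roterr(deg) [-0.04  0.02  0.01] F [ 0.72  0.17 -0.07] M [ 0.04  -0.022  0.005] w 14.8
```

View pics/s7c.png

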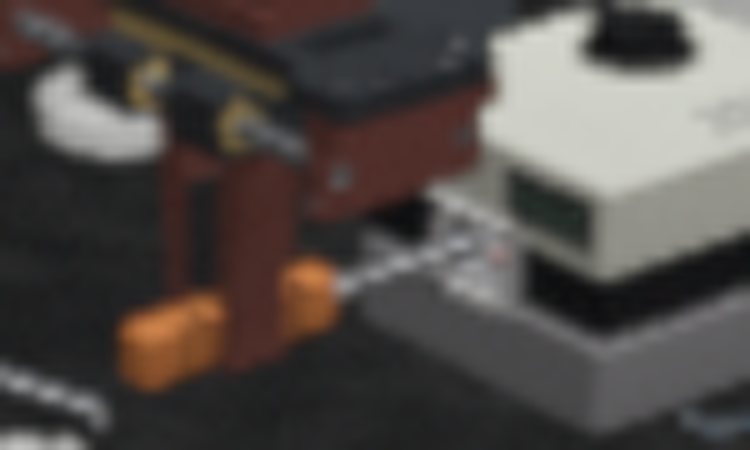

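>>> move_arm(motion=[[[0,0.04,0],[0,0,0]],[[0,0.08,0],[0,0,0]],[[0,0.12,0],[0,0,0]],[[0,0.147,0],[0,0,0]],[[0,0.147,0],[0,0,0]]])

```text
t: 13.95
ee_pos: [555.3, 64.4, 49.6]
orientation: [-2.232, -2.211, 0.0]
ft_force: [-1.2, -0.3, -0.9]
width: 14.8
```

Run:
```python
from h import *
did([0,.147,0],[0,0,0]); obs(); shot('wrist','w8'); shot('scene','s8'); obs()
cv2.imwrite('pics/s8c.png',cv2.resize(cv2.imread('pics/s8.png')[180:225,250:325],None,fx=10,fy=10,interpolation=cv2.INTER_CUBIC))
```

```text
t 13.95 q [ 0.094  0.583  1.868 -0.     0.69  -1.467] p [555.34  64.45  49.55] cmd [555.04  64.41  49.72] roterr(deg) [-0.01  0.02  0.01] F [-1.23 -0.26 -0.9 ] M [ 0.062  0.009 -0.01 ] w 14.8
t 14.05 q [ 0.094  0.583  1.869 -0.     0.69  -1.467] p [554.86  64.43  49.48] cmd [555.04  64.41  49.72] roterr(deg) [0.02 0.02 0.01] F [ 0.03  0.2  -0.37] M [ 0.078 -0.043  0.018] w 14.8
```

View pics/s8c.png

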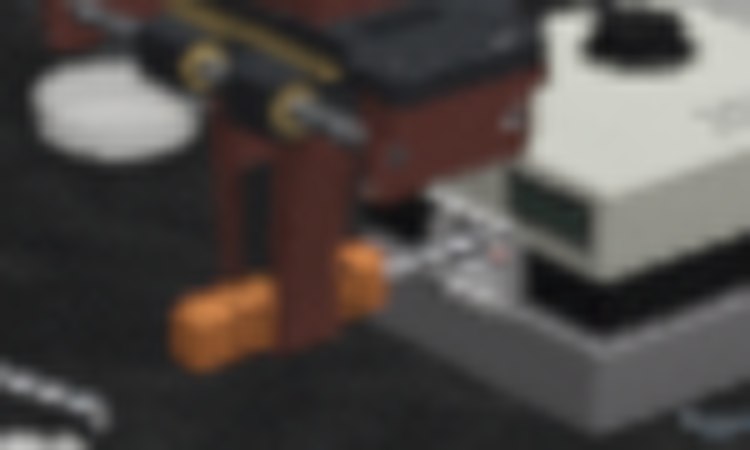

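>>> move_arm(motion=[[[0,0,0.003],[0,0,0]],[[0,0,0.006],[0,0,0]],[[0,0,0.01],[0,0,0]],[[0,0,0.013],[0,0,0]],[[0,0,0.016],[0,0,0]]])

```text
t: 14.68
ee_pos: [555.1, 64.5, 47.2]
orientation: [-2.232, -2.211, 0.0]
ft_force: [0.8, -0.3, -0.3]
width: 14.7
```

Run:
```python
from h import *
did([0,0,.016],[0,0,0]); obs(); ctrl.get_image('wrist'); obs(); ctrl.get_image('wrist'); obs()
```

```text
t 14.68 q [ 0.094  0.587  1.869 -0.     0.686 -1.467] p [555.05  64.45  47.16] cmd [555.03  64.41  47.32] roterr(deg) [-0.    0.02  0.01] F [ 0.77 -0.29 -0.31] M [0.048 0.057 0.05 ] w 14.7
t 14.72 q [ 0.094  0.587  1.869 -0.     0.686 -1.467] p [555.04  64.45  47.1 ] cmd [555.03  64.41  47.32] roterr(deg) [0.   0.02 0.01] F [-0.23 -0.04 -0.52] M [ 0.05  -0.027  0.04 ] w 14.8
t 14.78 q [ 0.094  0.587  1.869 -0.     0.686 -1.467] p [555.01  64.44  47.11] cmd [555.03  64.41  47.32] roterr(deg) [0.01 0.02 0.01] F [ 0.01 -1.26 -1.81] M [0.043 0.025 0.026] w 14.7
```

>>> move_arm(motion=[[[0,0,0.003],[0,0,0]],[[0,0,0.006],[0,0,0]],[[0,0,0.01],[0,0,0]],[[0,0,0.013],[0,0,0]],[[0,0,0.016],[0,0,0]]])

```text
t: 15.4
ee_pos: [555.0, 64.5, 44.7]
orientation: [-2.232, -2.211, 0.0]
ft_force: [0.1, 0.2, -1.0]
width: 14.9
```

Run:
```python
from h import *
did([0,0,.016],[0,0,0]); obs(); ctrl.get_image('wrist'); obs(); ctrl.get_image('wrist'); obs()
```

```text
t 15.4 q [ 0.094  0.591  1.87  -0.     0.681 -1.467] p [555.03  64.45  44.73] cmd [555.03  64.41  44.92] roterr(deg) [0.   0.02 0.01] F [ 0.09  0.17 -1.05] M [0.021 0.034 0.016] w 14.9
t 15.45 q [ 0.094  0.591  1.87  -0.     0.681 -1.467] p [555.05  64.42  44.72] cmd [555.03  64.41  44.92] roterr(deg) [0.   0.02 0.01] F [ 0.52 -0.22 -0.36] M [ 0.053  0.019 -0.028] w 14.5
t 15.5 q [ 0.094  0.591  1.87  -0.     0.681 -1.467] p [554.99  64.41  44.69] cmd [555.03  64.41  44.92] roterr(deg) [0.01 0.02 0.01] F [ 0.17 -1.21 -1.08] M [ 0.076 -0.028 -0.009] w 14.9
```

>>> move_arm(motion=[[[0,-0.01,0],[0,0,0]],[[0,-0.02,0],[0,0,0]],[[0,-0.035,0],[0,0,0]],[[0,-0.05,0],[0,0,0]],[[0,-0.065,0],[0,0,0]]])

```text
t: 16.12
ee_pos: [545.8, 64.6, 45.0]
orientation: [2.232, 2.21, 0.001]
ft_force: [2.5, -0.2, -1.4]
width: 14.7
```

Run:
```python
from h import *
did([0,-.065,0],[0,0,0]); obs(); ctrl.get_image('wrist'); obs(); ctrl.get_image('wrist'); obs()
```

```text
t 16.12 q [ 0.096  0.581  1.891 -0.     0.668 -1.465] p [545.82  64.56  44.98] cmd [545.28  64.5   44.92] roterr(deg) [-0.07  0.03  0.01] F [ 2.47 -0.2  -1.4 ] M [ 0.029 -0.475  0.035] w 14.7
t 16.18 q [ 0.096  0.581  1.892 -0.     0.668 -1.465] p [545.32  64.56  44.89] cmd [545.28  64.5   44.92] roterr(deg) [-0.03  0.02  0.01] F [ 3.13 -0.42 -1.07] M [ 0.043 -0.455 -0.018] w 14.3
t 16.23 q [ 0.096  0.581  1.892 -0.     0.669 -1.465] p [545.36  64.54  44.88] cmd [545.28  64.5   44.92] roterr(deg) [-0.02  0.02  0.01] F [ 2.94  0.57 -1.49] M [ 0.038 -0.451 -0.007] w 15.0
```

>>> move_arm(motion=[[[0,-0.06,0],[0,0,0]],[[0,-0.12,0],[0,0,0]],[[0,-0.18,0],[0,0,0]],[[0,-0.24,0],[0,0,0]],[[0,-0.28,0],[0,0,0]]])

```text
t: 16.85
ee_pos: [502.5, 64.9, 44.8]
orientation: [-2.232, -2.211, 0.001]
ft_force: [3.5, 0.2, -0.7]
width: 14.8
```

Run:
```python
from h import *
did([0,-.28,0],[0,0,0]); obs(); ctrl.get_image('wrist'); obs(); shot('scene','s9'); obs()
cv2.imwrite('pics/s9c.png',cv2.resize(cv2.imread('pics/s9.png')[180:225,250:325],None,fx=10,fy=10,interpolation=cv2.INTER_CUBIC))
```

```text
t 16.85 q [ 0.105  0.541  1.985 -0.     0.616 -1.456] p [502.53  64.94  44.83] cmd [503.29  64.9   44.94] roterr(deg) [0.02 0.02 0.  ] F [ 3.47  0.16 -0.67] M [ 0.065 -0.549  0.019] w 14.8
t 16.9 q [ 0.105  0.541  1.986 -0.     0.617 -1.456] p [501.74  64.92  44.69] cmd [503.29  64.9   44.94] roterr(deg) [0.08 0.01 0.  ] F [ 1.32  1.07 -1.47] M [ 0.151 -0.344  0.042] w 15.0
t 16.95 q [ 0.105  0.541  1.985 -0.     0.617 -1.456] p [502.02  64.9   44.69] cmd [503.29  64.9   44.94] roterr(deg) [0.09 0.01 0.  ] F [ 0.78  1.48 -0.75] M [ 0.071 -0.052  0.034] w 14.9
```

View pics/s9c.png

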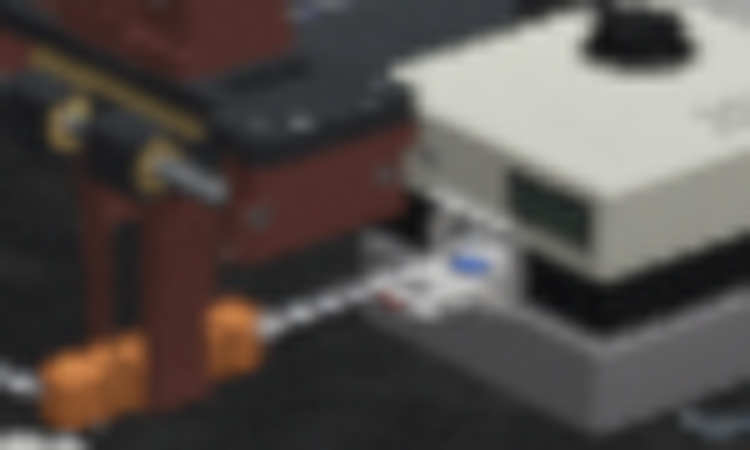

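>>> move_arm(motion=[[[0,-0.01,0],[0,0,0]],[[0,-0.02,0],[0,0,0]],[[0,-0.03,0],[0,0,0]],[[0,-0.037,0],[0,0,0]],[[0,-0.04,0],[0,0,0]]])

```text
t: 17.58
ee_pos: [497.3, 65.0, 44.8]
orientation: [-2.232, -2.211, 0.0]
ft_force: [3.2, 0.5, -1.4]
width: 14.9
```

>>> move_arm(motion=[[[0,-0.002,0],[0,0,0]],[[0,-0.004,0],[0,0,0]],[[0,-0.006,0],[0,0,0]],[[0,-0.008,0],[0,0,0]],[[0,-0.008,0],[0,0,0]]])

```text
t: 18.2
ee_pos: [496.1, 65.0, 44.8]
orientation: [-2.232, -2.211, 0.001]
ft_force: [3.1, -0.1, -1.7]
width: 15.0
```

Run:
```python
from h import *
did([0,-.048,0],[0,0,0]); obs()
```

```text
t 18.2 q [ 0.107  0.535  1.999 -0.     0.608 -1.454] p [496.05  65.    44.8 ] cmd [496.09  64.97  44.94] roterr(deg) [0.   0.02 0.01] F [ 3.05 -0.12 -1.7 ] M [ 0.009 -0.516 -0.013] w 15.0
```

>>> move_arm(motion=[[[0,-0.002,0],[0,0,0]],[[0,-0.004,0],[0,0,0]],[[0,-0.006,0],[0,0,0]],[[0,-0.008,0],[0,0,0]],[[0,-0.008,0],[0,0,0]]])

```text
t: 18.82
ee_pos: [494.9, 65.0, 44.8]
orientation: [-2.232, -2.211, 0.001]
ft_force: [2.3, 0.3, -2.4]
width: 14.9
```

>>> move_arm(motion=[[[0,-0.002,0],[0,0,0]],[[0,-0.004,0],[0,0,0]],[[0,-0.006,0],[0,0,0]],[[0,-0.008,0],[0,0,0]],[[0,-0.008,0],[0,0,0]]])

```text
t: 19.45
ee_pos: [493.6, 65.0, 44.8]
orientation: [-2.232, -2.21, 0.001]
ft_force: [3.2, -0.0, -0.5]
width: 14.4
```

>>> move_arm(motion=[[[0,-0.002,0],[0,0,0]],[[0,-0.004,0],[0,0,0]],[[0,-0.006,0],[0,0,0]],[[0,-0.008,0],[0,0,0]],[[0,-0.008,0],[0,0,0]]])

```text
t: 20.08
ee_pos: [492.4, 65.0, 44.8]
orientation: [-2.232, -2.21, 0.001]
ft_force: [3.6, -0.7, -2.1]
width: 14.7
```

>>> move_arm(motion=[[[0,-0.002,0],[0,0,0]],[[0,-0.004,0],[0,0,0]],[[0,-0.006,0],[0,0,0]],[[0,-0.008,0],[0,0,0]],[[0,-0.008,0],[0,0,0]]])

```text
t: 20.7
ee_pos: [491.3, 65.0, 44.8]
orientation: [-2.232, -2.211, 0.001]
ft_force: [2.9, -0.1, -0.4]
width: 14.7
```

>>> move_arm(motion=[[[0,-0.002,0],[0,0,0]],[[0,-0.004,0],[0,0,0]],[[0,-0.006,0],[0,0,0]],[[0,-0.008,0],[0,0,0]],[[0,-0.008,0],[0,0,0]]])

```text
t: 21.32
ee_pos: [490.1, 65.0, 44.8]
orientation: [-2.232, -2.211, 0.001]
ft_force: [3.2, -0.6, -2.2]
width: 14.8
```

>>> move_arm(motion=[[[0,-0.002,0],[0,0,0]],[[0,-0.004,0],[0,0,0]],[[0,-0.006,0],[0,0,0]],[[0,-0.008,0],[0,0,0]],[[0,-0.008,0],[0,0,0]]])

```text
t: 21.95
ee_pos: [488.8, 65.1, 44.8]
orientation: [-2.232, -2.211, 0.001]
ft_force: [3.2, 0.5, -1.9]
width: 14.8
```

>>> move_arm(motion=[[[0,-0.002,0],[0,0,0]],[[0,-0.004,0],[0,0,0]],[[0,-0.006,0],[0,0,0]],[[0,-0.008,0],[0,0,0]],[[0,-0.008,0],[0,0,0]]])

```text
t: 22.58
ee_pos: [487.6, 65.1, 44.8]
orientation: [-2.232, -2.211, 0.001]
ft_force: [3.0, -0.4, -1.2]
width: 14.8
```

>>> move_arm(motion=[[[0,-0.002,0],[0,0,0]],[[0,-0.004,0],[0,0,0]],[[0,-0.006,0],[0,0,0]],[[0,-0.008,0],[0,0,0]],[[0,-0.008,0],[0,0,0]]])

```text
t: 23.2
ee_pos: [486.4, 65.1, 44.8]
orientation: [-2.232, -2.211, 0.001]
ft_force: [2.9, 0.1, -1.1]
width: 14.7
```

>>> move_arm(motion=[[[0,-0.002,0],[0,0,0]],[[0,-0.004,0],[0,0,0]],[[0,-0.006,0],[0,0,0]],[[0,-0.008,0],[0,0,0]],[[0,-0.008,0],[0,0,0]]])

```text
t: 23.82
ee_pos: [485.2, 65.1, 44.8]
orientation: [-2.232, -2.211, 0.001]
ft_force: [3.0, 0.9, -0.8]
width: 14.8
```

>>> move_arm(motion=[[[0,-0.002,0],[0,0,0]],[[0,-0.004,0],[0,0,0]],[[0,-0.006,0],[0,0,0]],[[0,-0.008,0],[0,0,0]],[[0,-0.008,0],[0,0,0]]])

```text
t: 24.45
ee_pos: [484.1, 65.1, 44.8]
orientation: [-2.232, -2.211, 0.001]
ft_force: [3.1, -0.4, -0.9]
width: 14.9
```

>>> move_arm(motion=[[[0,-0.002,0],[0,0,0]],[[0,-0.004,0],[0,0,0]],[[0,-0.006,0],[0,0,0]],[[0,-0.008,0],[0,0,0]],[[0,-0.008,0],[0,0,0]]])

```text
t: 25.08
ee_pos: [482.9, 65.1, 44.8]
orientation: [-2.232, -2.211, 0.001]
ft_force: [2.7, -0.8, -0.9]
width: 14.7
```

>>> move_arm(motion=[[[0,-0.002,0],[0,0,0]],[[0,-0.004,0],[0,0,0]],[[0,-0.006,0],[0,0,0]],[[0,-0.008,0],[0,0,0]],[[0,-0.008,0],[0,0,0]]])

```text
t: 25.7
ee_pos: [481.6, 65.1, 44.8]
orientation: [-2.232, -2.211, 0.001]
ft_force: [3.0, 0.1, -1.5]
width: 15.0
```

>>> move_arm(motion=[[[0,-0.002,0],[0,0,0]],[[0,-0.004,0],[0,0,0]],[[0,-0.006,0],[0,0,0]],[[0,-0.008,0],[0,0,0]],[[0,-0.008,0],[0,0,0]]])

```text
t: 26.32
ee_pos: [481.2, 65.2, 45.0]
orientation: [2.232, 2.21, 0.001]
ft_force: [6.1, -1.0, -1.4]
width: 14.9
```

>>> move_arm(motion=[[[0,-0.002,0],[0,0,0]],[[0,-0.004,0],[0,0,0]],[[0,-0.005,0],[0,0,0]],[[0,-0.006,0],[0,0,0]],[[0,-0.006,0],[0,0,0]]])

```text
t: 26.95
ee_pos: [480.9, 65.2, 45.1]
orientation: [2.231, 2.21, 0.003]
ft_force: [6.5, -0.6, -2.7]
width: 14.9
```

Run:
```python
from h import *
did([0,-.016-.008*13+.006-.012,0],[0,0,0]); obs()
```

```text
t 26.95 q [ 0.11   0.52   2.033 -0.     0.586 -1.451] p [480.88  65.25  45.09] cmd [477.19  65.15  44.94] roterr(deg) [-0.14  0.03  0.01] F [ 6.45 -0.58 -2.74] M [ 0.02  -0.973 -0.032] w 14.9
```

>>> move_arm(motion=[[[0,-0.003,0],[0,0,0]],[[0,-0.006,0],[0,0,0]],[[0,-0.008,0],[0,0,0]],[[0,-0.01,0],[0,0,0]],[[0,-0.01,0],[0,0,0]]])

```text
t: 27.58
ee_pos: [480.4, 65.4, 45.3]
orientation: [2.23, 2.209, 0.005]
ft_force: [9.2, 0.5, -1.6]
width: 14.8
```

Run:
```python
from h import *
save([479.6,65.15,44.94],load()[1]); did([0,-.01,0],[0,0,0]); obs()
shot('scene','s10'); obs()
cv2.imwrite('pics/s10c.png',cv2.resize(cv2.imread('pics/s10.png')[180:225,250:325],None,fx=10,fy=10,interpolation=cv2.INTER_CUBIC))
```

```text
t 27.57 q [ 0.111  0.518  2.035 -0.     0.583 -1.45 ] p [480.42  65.35  45.33] cmd [478.1   65.16  44.94] roterr(deg) [-0.26  0.05  0.01] F [ 9.22  0.53 -1.63] M [ 0.024 -1.397 -0.02 ] w 14.8
t 27.62 q [ 0.111  0.519  2.035 -0.     0.584 -1.45 ] p [480.38  65.34  45.32] cmd [478.1   65.16  44.94] roterr(deg) [-0.25  0.05  0.01] F [ 7.9  -0.23 -2.64] M [-0.036 -1.339  0.036] w 14.6
```

View pics/s10c.png

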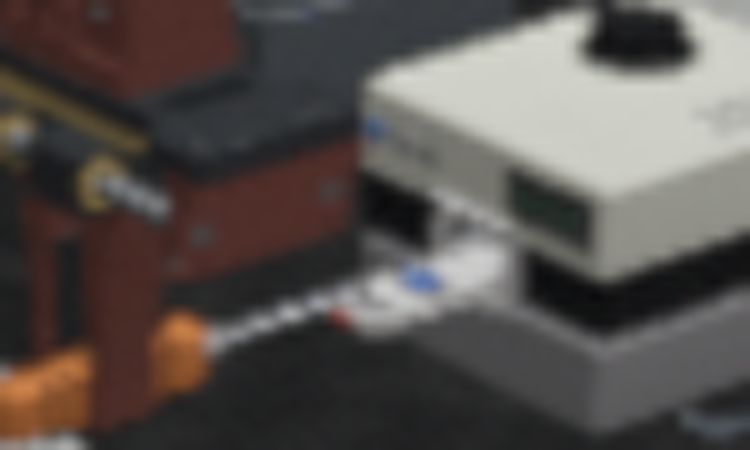

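>>> move_arm(motion=[[[0,-0.003,0.002],[0,0,0]],[[0,-0.006,0.004],[0,0,0]],[[0,-0.008,0.004],[0,0,0]],[[0,-0.01,0.004],[0,0,0]],[[0,-0.01,0.004],[0,0,0]]])

```text
t: 28.25
ee_pos: [480.0, 65.4, 45.0]
orientation: [2.229, 2.208, 0.007]
ft_force: [9.9, -0.1, -1.8]
width: 14.9
```

Run:
```python
from h import *
did([0,-.01,.004],[0,0,0]); obs();ctrl.get_image('wrist'); obs()
```

```text
t 28.25 q [ 0.111  0.518  2.038 -0.     0.579 -1.45 ] p [479.97  65.45  45.01] cmd [476.6   65.18  44.34] roterr(deg) [-0.37  0.06  0.01] F [ 9.94 -0.14 -1.8 ] M [-0.057 -1.731 -0.059] w 14.9
t 28.3 q [ 0.111  0.518  2.038 -0.     0.579 -1.45 ] p [479.93  65.45  45.01] cmd [476.6   65.18  44.34] roterr(deg) [-0.37  0.06  0.01] F [ 9.85  0.23 -1.67] M [ 0.003 -1.714  0.008] w 14.8
```

>>> move_arm(motion=[[[0,-0.003,0.002],[0,0,0]],[[0,-0.006,0.004],[0,0,0]],[[0,-0.009,0.004],[0,0,0]],[[0,-0.012,0.004],[0,0,0]],[[0,-0.013,0.004],[0,0,0]]])

```text
t: 28.92
ee_pos: [479.3, 65.6, 44.7]
orientation: [2.228, 2.207, 0.011]
ft_force: [13.4, -0.7, -2.0]
width: 15.1
```

Run:
```python
from h import *
did([0,-.013,.004],[0,0,0]); obs();ctrl.get_image('wrist'); obs();ctrl.get_image('wrist'); obs()
```

```text
t 28.93 q [ 0.111  0.517  2.041 -0.     0.574 -1.449] p [479.34  65.56  44.74] cmd [474.65  65.2   43.74] roterr(deg) [-0.52  0.07  0.01] F [13.38 -0.72 -1.95] M [-0.064 -2.195 -0.006] w 15.1
t 28.98 q [ 0.111  0.517  2.041 -0.     0.574 -1.449] p [479.37  65.55  44.75] cmd [474.65  65.2   43.74] roterr(deg) [-0.52  0.07  0.01] F [12.89 -1.   -2.67] M [-0.    -2.124 -0.026] w 14.5
t 29.02 q [ 0.111  0.517  2.041 -0.     0.574 -1.449] p [479.33  65.55  44.74] cmd [474.65  65.2   43.74] roterr(deg) [-0.52  0.07  0.01] F [12.82 -0.3  -2.34] M [-0.014 -2.141 -0.011] w 14.7
```

>>> move_arm(motion=[[[0,0.012,-0.002],[0,0,0]],[[0,0.024,-0.004],[0,0,0]],[[0,0.036,-0.006],[0,0,0]],[[0,0.048,-0.008],[0,0,0]],[[0,0.055,-0.008],[0,0,0]]])

```text
t: 29.65
ee_pos: [481.8, 65.0, 44.5]
orientation: [-2.231, -2.21, 0.003]
ft_force: [-0.1, -0.5, 0.1]
width: 14.9
```

Run:
```python
from h import *
did([0,.055,-.008],[0,0,0]); obs();ctrl.get_image('wrist'); obs();shot('scene','s11'); obs()
```

```text
t 29.65 q [ 0.11   0.523  2.028 -0.     0.593 -1.451] p [481.83  65.04  44.55] cmd [482.9   65.12  44.94] roterr(deg) [0.13 0.01 0.01] F [-0.06 -0.47  0.08] M [ 0.029 -0.08   0.028] w 14.9
t 29.7 q [ 0.11   0.523  2.028 -0.     0.593 -1.451] p [481.85  65.03  44.49] cmd [482.9   65.12  44.94] roterr(deg) [0.13 0.01 0.01] F [ 0.2   0.75 -0.7 ] M [-0.    -0.151 -0.016] w 14.8
t 29.75 q [ 0.11   0.523  2.028 -0.     0.593 -1.451] p [481.82  65.04  44.49] cmd [482.9   65.12  44.94] roterr(deg) [0.12 0.01 0.01] F [ 0.19  1.09 -0.86] M [ 0.021 -0.09  -0.015] w 14.7
```

>>> move_arm(motion=[[[0,0.003,-0.01],[0,0,0]],[[0,0.004,-0.025],[0,0,0]],[[0,0.004,-0.05],[0,0,0]],[[0,0.004,-0.09],[0,0,0]],[[0,0.004,-0.13],[0,0,0]]])

```text
t: 30.38
ee_pos: [483.5, 65.1, 64.8]
orientation: [-2.232, -2.211, 0.0]
ft_force: [-0.5, -0.2, -1.1]
width: 14.6
```

Run:
```python
from h import *
did([0,.004,-.13],[0,0,0]); obs();shot('scene','s12'); obs()
cv2.imwrite('pics/s12c.png',cv2.resize(cv2.imread('pics/s12.png')[180:225,250:325],None,fx=10,fy=10,interpolation=cv2.INTER_CUBIC))
plan([440,80,110],tool(-.01)); plan([505.6,360.2,110],tool(.32))
```

```text
t 30.38 q [ 0.11   0.485  2.021 -0.     0.636 -1.452] p [483.54  65.13  64.8 ] cmd [483.51  65.12  64.44] roterr(deg) [-0.01  0.02  0.01] F [-0.46 -0.19 -1.06] M [-0.011  0.05   0.021] w 14.6
t 30.43 q [ 0.11   0.484  2.021 -0.     0.636 -1.452] p [483.98  65.18  65.44] cmd [483.51  65.12  64.44] roterr(deg) [-0.07  0.03  0.01] F [0.27 0.21 0.4 ] M [-0.006 -0.039 -0.021] w 14.8
shift [ 0.0963 -0.2911 -0.3037] turn [-0.0003  0.0004  0.0005] rows 1.0356740075845912 0.004108002729541727
shift [ 1.9684  0.1286 -0.3047] turn [-0.0004  0.0004 -0.3146] rows 4.790256903022067 1.7641941403315344
```

View pics/s12c.png

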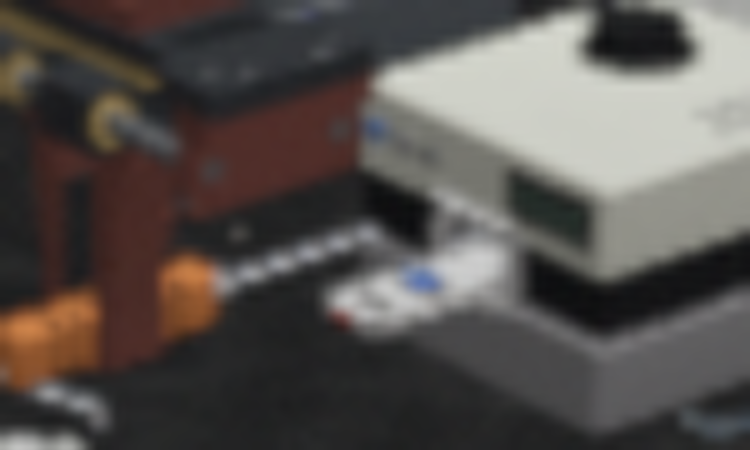

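>>> move_arm(motion=[[[0,-0.05,-0.1],[0,0,0]],[[0.1,-0.1,-0.25],[0,0,0]],[[0.4,-0.1,-0.3],[0,0,0]],[[0.75,0,-0.3],[0,0,0]],[[1,0.1,-0.3],[0,0,0]]])

```text
t: 31.05
ee_pos: [499.9, 216.9, 110.5]
orientation: [2.231, 2.212, 0.001]
ft_force: [0.1, 0.5, -1.3]
width: 14.9
```

Run:
```python
from h import *
did([1,.1,-.3],[0,0,0]); obs();plan([505.6,360.2,110],tool(.32))
```

```text
t 31.05 q [ 0.387  0.466  1.881  0.     0.793 -1.175] p [499.9  216.87 110.52] cmd [499.94 214.99 109.37] roterr(deg) [-0.05  0.05 -0.04] F [ 0.06  0.53 -1.29] M [ 0.04  -0.02   0.022] w 14.9
shift [ 0.9684  0.0286 -0.0047] turn [-0.0004  0.0004 -0.3146] rows 2.325085826222423 1.7641941403315344
```

>>> move_arm(motion=[[[0.25,0.01,0],[0,0,-0.08]],[[0.5,0.02,0],[0,0,-0.16]],[[0.75,0.03,0],[0,0,-0.24]],[[0.968,0.029,-0.005],[0,0,-0.315]],[[0.968,0.029,-0.005],[0,0,-0.315]]])

```text
t: 31.68
ee_pos: [505.3, 362.0, 110.8]
orientation: [1.835, 2.55, 0.001]
ft_force: [0.5, 0.2, -0.2]
width: 15.0
```

>>> move_arm(motion=[[[0,0,0.2],[0,0,0]],[[0,0,0.4],[0,0,0]],[[0,0,0.57],[0,0,0]],[[0,0,0.6],[0,0,0]],[[0,0,0.6],[0,0,0]]])

```text
t: 32.3
ee_pos: [505.8, 359.6, 20.6]
orientation: [-1.84, -2.546, 0.001]
ft_force: [0.1, 0.2, -0.9]
width: 14.8
```

Run:
```python
from h import *
did([.968,.029,-.005],[0,0,-.315]); did([0,0,.6],[0,0,0]); obs();shot('wrist','w13');obs(); plan([505.6,360.2,5.5],tool(.32))
```

```text
t 32.3 q [ 0.599  0.692  1.73   0.     0.72  -1.291] p [505.76 359.58  20.58] cmd [505.63 360.11  20.05] roterr(deg) [0.   0.01 0.06] F [ 0.07  0.22 -0.9 ] M [ 0.04   0.005 -0.045] w 14.8
t 32.35 q [ 0.599  0.691  1.729  0.     0.72  -1.291] p [506.17 360.    21.06] cmd [505.63 360.11  20.05] roterr(deg) [-0.06  0.03  0.05] F [ 0.07 -0.46 -0.82] M [ 0.116 -0.     0.001] w 14.8
shift [0.0007 0.     0.097 ] turn [-0.0004  0.0003  0.0004] rows 0.2327646291659965 0.0036460980845256707
```

View pics/w13.png

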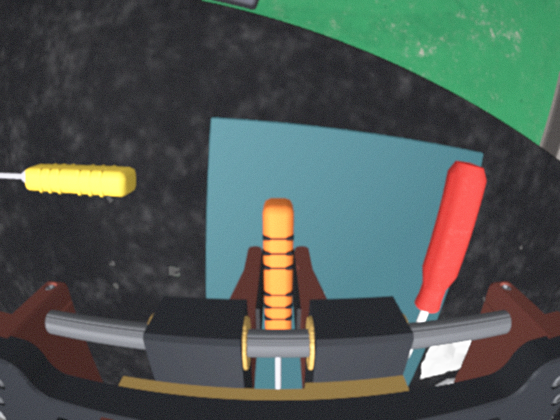

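>>> move_arm(motion=[[[0,0,0.04],[0,0,0]],[[0,0,0.07],[0,0,0]],[[0,0,0.09],[0,0,0]],[[0,0,0.098],[0,0,0]],[[0,0,0.098],[0,0,0]]])

```text
t: 32.98
ee_pos: [505.6, 360.1, 5.2]
orientation: [-1.839, -2.547, 0.001]
ft_force: [0.1, 0.8, -0.5]
width: 14.9
```

Run:
```python
from h import *
did([0,0,.098],[0,0,0]); obs()
```

```text
t 32.98 q [ 0.6    0.717  1.73   0.     0.695 -1.292] p [505.61 360.08   5.15] cmd [505.63 360.1    5.35] roterr(deg) [0.01 0.01 0.01] F [ 0.1   0.77 -0.48] M [0.05  0.074 0.04 ] w 14.9
```

Release, opening to about 50 mm.

>>> move_arm(motion=[[[0,0,0],[0,0,0]],[[0,0,0],[0,0,0]],[[0,0,0],[0,0,0]],[[0,0,0],[0,0,0]],[[0,0,0],[0,0,0]]], gripper=0.6)

```text
t: 33.6
ee_pos: [505.7, 360.1, 5.3]
orientation: [-1.839, -2.547, 0.0]
ft_force: [-0.5, 0.0, 0.1]
width: 52.3
```

>>> move_arm(motion=[[[0,0,0],[0,0,0]],[[0,0,-0.1],[0,0,0]],[[0,0,-0.3],[0,0,0]],[[0,0,-0.6],[0,0,0]],[[0,0,-0.9],[0,0,0]]])

```text
t: 34.22
ee_pos: [505.6, 360.1, 142.5]
orientation: [-1.839, -2.547, -0.0]
ft_force: [0.2, 0.9, 0.1]
width: 52.4
```

Run:
```python
from h import *
obs(); shot('wrist','w14'); shot('scene','s14')
for n in ['pick','mat','screwdriver']: print(n,[(r["p"],np.round(r["location"],1)) for r in ctrl.pinpoint('wrist',n)])
for n in ['slide_window','filter_slide','slot_mouth']: print(n,[(r["p"],np.round(r["location"],1)) for r in ctrl.pinpoint('scene',n)])
obs()
cv2.imwrite('pics/s14c.png',cv2.resize(cv2.imread('pics/s14.png')[150:250,160:340],None,fx=4,fy=4,interpolation=cv2.INTER_CUBIC))
```

```text
t 34.23 q [ 0.6    0.514  1.694  0.     0.934 -1.292] p [505.64 360.1  142.52] cmd [505.63 360.1    5.35] roterr(deg) [-0.02  0.03  0.01] F [0.16 0.86 0.13] M [0.042 0.037 0.013] w 52.4
pick [(0.65, array([498.8, 221.7,  11.9])), (0.64, array([507.5, 361.4,  17.7]))]
mat [(0.73, array([ 5.254e+02,  4.050e+02, -2.000e-01]))]
screwdriver [(0.82, array([512.4, 469.7,   0.6])), (0.69, array([524.2, 403.9,  -2.2]))]
slide_window [(0.62, array([615.9,  64.2,  43.8]))]
filter_slide [(0.62, array([592.1,  61.7,  47.7]))]
slot_mouth [(0.72, array([634.9,  62.5,  45. ]))]
t 34.62 q [ 0.6    0.519  1.695  0.     0.93  -1.292] p [504.89 359.55 138.97] cmd [505.63 360.1    5.35] roterr(deg) [ 0.13 -0.02  0.01] F [-0.27 -0.96  0.3 ] M [ 0.071 -0.018  0.046] w 52.7
```

View pics/w14.png

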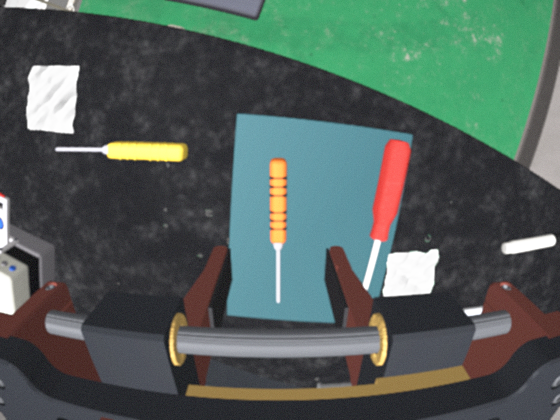

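View pics/s14c.png

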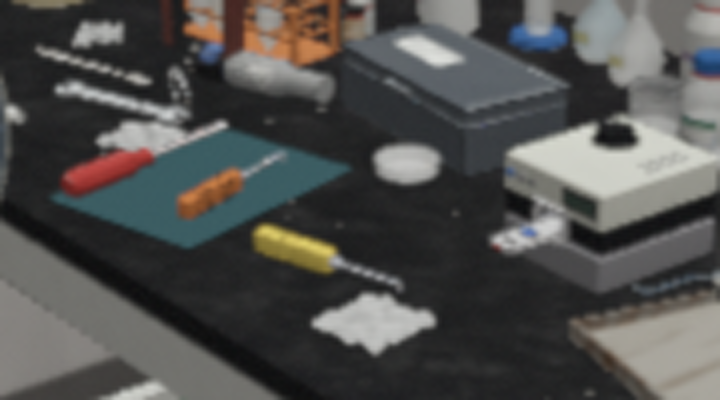

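Run:
```python
from h import *
obs(); print(ctrl.close_job())
```

```text
t 34.62 q [ 0.6    0.519  1.695  0.     0.93  -1.292] p [504.89 359.55 138.97] cmd [505.63 360.1    5.35] roterr(deg) [ 0.13 -0.02  0.01] F [-0.27 -0.96  0.3 ] M [ 0.071 -0.018  0.046] w 52.7
the job is handed in; nothing more can be done
None
```

I pulled the filter slide out against its sprung stop with the orange pick, laid the pick back on the mat and handed the job in at about 34.6 s. No verdict is reported.

- **Drag:** The hook went into the extraction hole without touching anything. The slide then dragged at a steady 3 N or so until the pull rose at the stop.
- **Stop:** I held about 13 N at the wrist for at least 0.1 s. Taking off the 3 N of friction, that works out to about 0.8 mm of stop travel. I could not read the stop directly, so this is inferred from the wrist force.
- **Slide:** The last scene picture shows the blue window clear of the housing. The network put the slide's origin 43 mm outside its own slot point, and my arm positions gave about 46 mm; the requirement is 29 mm.
- **Pick:** It lies at (507, 361), about 50 mm from the mat's centre and at its starting place. Its height read 17.7 mm, close to the 18 mm limit, but the reading is only good to about 4 mm. I set it down at its starting height, where the handle's centre is 13 mm up.
- **Surroundings:** The screwdriver was within 4 mm of where it started. I did not measure the petri dish and tip rack again at the end. No unexpected force showed at any point.

One early attempt to tilt the wrist camera further ran into a joint limit, so I took a steeper view of the slot; nothing was touched.

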